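Bolt the V-block down on the T-slot plate

ROBOT

A 7-joint arm with a two-finger parallel gripper is mounted at the origin on a cart in front of the work surface, level with it; the furniture and walls round the work are solid. World frame = base frame: x ahead of the robot, y to its left, z up, the work surface at z = 0. Lengths are in m, angles in rad, forces in N, time in s.
With the tool pointing down it reaches from about 0.4 to 0.85 m from the base axis. Payload 6.9 kg.
Tool frame: the origin (TCP) lies midway between the tips of the shut fingers; the grasp point (between the pads) lies 19 mm behind it; z points along the fingers, y is the line along which they close (so a half turn about z gives the same grasp; the last joint's range is limited). The gripper opens to 85 mm and grips with 20 to 120 N. Pads are 22 mm wide; open, the fingers measure 114 mm over their backs; the gripper's body (76 mm by 85 mm) begins 54 mm behind the grasp point. The pads swing forward as they close: fully open they stand 13 mm farther back than shut.
Start: joints at [1.452, 0.507, -0.238, 1.5, 0.126, 1.149, -0.155], TCP at [0.139, -0.609, 0.231] pointing down, gripper open.
Joint ranges: [-3.08, 3.08], [-0.24, 2.05], [-1.43, 1.35], [0, 2.5], [-1.52, 4.66], [0.17, 1.96], [-2.89, 2.89]. Speed limits (rad/s): [2.39, 2.39, 3.14, 3.14, 3.14, 3.14, 3.14].

INTERFACE

Orientations are given as a rotation vector (axis times angle).
In Python, from station import bot gives the robot as it stands.
- The arm moves only by the tool servo_tool, never from a script. Its argument "series" is a list of rows, each an object with "delta_pos": the shift along the world's x, y, z in m, a list of three; "spin": the turn about the world's z in rad. In form: [{"delta_pos": [x, y, z], "spin": spin}, ...]. A call has 1 to 12 rows; each row is the pose to reach, as a shift and turn from the pose commanded when the call began; what a row does not reach only later rows make up. A row lasts 1/12 s, in which the tool goes at most 41.7 mm and 7.16 degrees, less where a joint would pass 70% of its speed; a pose out of reach is approached as far as the arm can. A call with a gripper value outside its range is refused whole. "grip" is the opening in per cent of the stroke, from 0 (shut) to 100 (fully open), set as the call begins (left out, the last holds). The fingers move at their own pace and stop on an object; "grip_force" is the grip in N (left out, the last holds). Time passes only in rows, so rows that repeat a pose let the fingers close. It gives the time, the measured TCP pose, the force, the opening and the grip force at its end, in the units of the state.
- bot.observe(): the state, without advancing time (a new reading comes with each control period).
- bot.read_camera(name): name is "scene" or "top" or "wrist"; returns the picture (420x560x3 uint8, red, green, blue); there is no depth.
- bot.camera_info(name): a dict with "intrinsics" (3x3 intrinsics, pixels), "xyz" and "orientation" of the camera in the world. Camera axes: x right, y down, z forward; pixel columns grow to the right and rows downward; lengths in m; the calibration is good to about 2 mm. The wrist camera is an equidistant fisheye: a pixel r from the principal point sees the ray r / f radians off the axis. A picture is of the moment at which its call begins: read the wrist's pose just before it. camera_info takes no time and is no camera call; for the wrist camera it gives the pose at the moment of the call.
- bot.sign_off(): hands the job in; it is judged then, once.
Trained networks look in the newest picture that a camera, given by its name, has taken for a name from the list of things; names that differ only in an ending like _2 or _b are one class to them, and where a whole thing is asked for, a point or a joint stands for the part that bears it (a point fixed in the world has none). Each returns a list of dicts, best first, with "p" (0 to 1); they miss things now and then, are a little off and sometimes report something else, mostly with a low value. They report only what shows in the picture. A call takes as long as a camera call. They do not tell look-alikes from the thing itself.
- bot.trace(camera, query): "pixels" (420x560 bool, what is visible of it) and "xy" ([column, row] in pixels, amid what is visible of it).
The state is a dict: "t": time; "joint_positions": joint angles; "qd": joint speeds; "joint_torque": joint torques, N m; "eef_pos": TCP position; "tool_rot": TCP orientation; "ft_force": force on the tool from outside, world axes, zero at the start; "torque": the same for the moment, N m; "opening": opening from 0.0 (shut) to 1.0 (fully open); "grip_force": force on a finger pad.
Only numpy, scipy, OpenCV 4.12 (cv2) and the standard library are available. Lean on these libraries where they do the work, as an engineer would, in place of code of your own. Each camera call takes 0.05 s, during which the arm holds its last target. There are 200 camera calls.

TASK

Bolt the V-block down. Push it home along its slot against the stop bar, slide the T-bolt that carries the lever nut into the same slot until its stud stands at the bottom of the notch in the block's foot, then turn the nut's lever clockwise so that the head turns square under the slot's lips and the nut is tight on the foot. Leave the spare bolt and the oil bottle standing and the plain set-up block where it lies.

Things in the scene. Friction and masses are not known exactly. Their poses are not given: they have to be found in the camera images.
- slot_plate: Fixed grey cast-iron T-slot plate, 280 x 150 x 10 mm. Origin: centre of its underside; x runs along both slots from bare apron (x -140 to -40, top z 10) to stop bar. Rails from x -40 on, top z 29. Two slots, open at x -40, centred on y +36 and -36: 20 wide between the lips, 33.5 wide below (z 10 to 21). Stop bar across both: face at x 118, top z 47.
- v_block: Loose steel V-block, 0.65 kg, its 18 mm key in one slot. Origin: underside of body, on rail top; x as the plate's. Body x -30 to 30, 56 wide, 24 high, V groove 22 wide along x. Slotted foot x -82 to -30, 44 wide, 12 thick; its notch, 16 wide, opens to -x, bottom at x -50. Home: body against the stop bar, so origin at plate x 88.
- notch_seat (a point): On the V-block: centre of the 12 mm stud when it stands at the bottom of the foot's notch; at x -56, y 0 of the block and at the foot's top face (12 mm above the rails).
- clamp_bolt: Loose dark steel T-bolt, 0.25 kg with its nut, upright on its head. Origin: centre of head's underside. Head 9 thick, 32 along x, 18 along y, two opposite corners cut so that in a slot it turns clockwise only, to a stop when square across the slot. Stud 12 mm, top 72 above origin; bare above the nut from 54 up. Until tight it wobbles and can slip along the slot.
- lever_knob (a point): Centre of the 16 mm ball on the nut's single lever, 60 mm from the stud's axis. The 8.4 mm lever rises outward from the hub (21 mm across) to the ball, whose centre is 65 mm above the bolt's underside when nut_turn is 0 (middle of the lever 45 mm out: 61 mm); it sinks with the nut. Its x points outward along the lever.
- nut_turn (a joint): Turn of the lever nut on the bolt, rad, grows clockwise seen from above, starts at 0 to 0.8. Coarse thread: down 8 mm a turn. At 0 the nut's flange (29 mm across) is 34 mm above the bolt's underside; foot's top: 31. The thread drags: a loose bolt turns with its nut till the head is stopped. Bites at about 3 to 4, tight by 3.5 to 5, when the ball needs some 5 N.
- lever_nut: The lever nut with flange, hub and lever, captive on the clamp bolt's stud. Origin: centre of its flange's underside, on the stud's axis; x points outward along the lever.
- spare_bolt: Spare T-bolt without nut, standing on the apron: same head (32 x 18 x 9 mm), 12 mm stud, only 49 mm high in all. Origin: centre of the head's underside. To be left standing.
- setup_block: Plain steel set-up block, 50 x 50 x 25 mm, lying loose on the rails over the other slot. Origin: centre of its underside. To be left there.
- oil_bottle: White needle-tip oil bottle, 39 mm across, 101 mm high, standing beside the plate. Origin: centre of its base. To be left standing.
Mind the look-alikes: they are no part of the job. Of the things shaped like the clamp_bolt, the steel one is meant.

How it is judged:
On the way:
1. the V-block is home against the stop bar and the T-bolt's stud stands in its notch, head in the slot (x of v_block in the frame of slot_plate above 0.0855 m and horizontal distance between clamp_bolt and notch_seat below 0.01 m and z of clamp_bolt in the frame of slot_plate below 0.0135 m), for 0.2 s.
At the end, for the whole second after the job is handed in: The V-block stands within about 2.5 mm of the stop bar; the T-bolt's stud is within 10 mm of the notch's seat, upright, its head in the slot and square across it (within 0.3 rad); the nut presses on the foot with more than 10 N; spare bolt and oil bottle stand; all is at rest (all of step 1 and angle between clamp_bolt's own z axis and vertical below 0.12 rad and angle between the y axis of clamp_bolt and the x axis of slot_plate, either way round below 0.3 rad and contact force between lever_nut and v_block above 10 N and angle between each of spare_bolt, oil_bottle's own z axis and vertical below 0.3 rad and linear speed of clamp_bolt below 0.02 m/s); the robot touches nothing.
It fails at once if the spare bolt is knocked over (angle between spare_bolt's own z axis and vertical above 0.6 rad).
It fails at once if the oil bottle is knocked over (angle between oil_bottle's own z axis and vertical above 0.6 rad).
It fails at once if the set-up block is shifted by more than 20 mm (distance of setup_block from where it was at the start of the episode above 0.02 m).
It also fails if it takes over 72 s, if anything falls off the work surface, if the arm or the gripper's body presses on something with over 40 N, if the wrist force passes 120 N, or if a joint passes its speed limit or range.

## Working session

There is one attempt and no reset: what is moved stays moved. The work goes in short steps, Python scripts to look and compute and a tool call to move; the robot and the scene stay as the last step left them, time stands still between calls to the robot, and variables do not carry over. Pictures are saved under pics/ and viewed, at most 10 in all, crops included, and the job is handed in when it is done.

Besides the shell and the picture viewer there is one more tool, called after ">>>" by a JSON object that holds its "name" and its "arguments", one argument or row to a line. servo_tool: Moves the arm, as the interface text tells. Its arguments: {"type":"object","properties":{"series":{"type":"array"},"grip":{"type":"number"},"grip_force":{"type":"number"}},"required":["series"]}

```bash
mkdir -p pics; ls; cat > h.py <<'E'
import numpy as np, cv2
from scipy.spatial.transform import Rotation as R
from station import bot
def rot(o):
    o=np.array(o,float)
    return o if o.shape==(3,3) else R.from_rotvec(o).as_matrix()
def ray(cam,uv):
    c=bot.camera_info(cam);K=np.array(c["intrinsics"]);M=rot(c["orientation"])
    x=(uv[0]-K[0,2])/K[0,0];y=(uv[1]-K[1,2])/K[1,1]
    if cam=="wrist":
        r=np.hypot(x,y);d=np.array([x/r*np.sin(r),y/r*np.sin(r),np.cos(r)]) if r>1e-9 else np.array([0,0,1.])
    else: d=np.array([x,y,1.])
    return np.array(c["xyz"]),M@d
def at(cam,uv,z):
    o,d=ray(cam,uv);return o+d*(z-o[2])/d[2]
def proj(cam,p):
    c=bot.camera_info(cam);K=np.array(c["intrinsics"]);M=rot(c["orientation"])
    q=M.T@(np.array(p)-np.array(c["xyz"]))
    if cam=="wrist":
        r=np.hypot(q[0],q[1]);t=np.arctan2(r,q[2]);q=np.array([q[0]/r*t,q[1]/r*t,1])
    else:q=q/q[2]
    return K[0,0]*q[0]+K[0,2],K[1,1]*q[1]+K[1,2]
def snap(cam,name=None):
    im=np.array(bot.read_camera(cam))
    if name:cv2.imwrite("pics/"+name,im[:,:,::-1])
    return im
E
python3 - <<'E'
from h import *
for c in("scene","top"):
    im=snap(c,c+"0.png");i=bot.camera_info(c);print(c,i)
    for n in["slot_plate","v_block","clamp_bolt","lever_knob","lever_nut","spare_bolt","setup_block","oil_bottle"]:
        for r in bot.trace(c,n)[:3]:print(n,round(r["p"],2),np.round(r["xy"],1),r["pixels"].sum())
print(bot.observe())
E
```

```text
pics
scene {'intrinsics': array([[381.21808654,   0.        , 281.16996025],
       [  0.        , 381.21808654, 212.27703611],
       [  0.        ,   0.        ,   1.        ]]), 'xyz': array([0.15705028, 0.39282795, 0.67329233]), 'orientation': array([-0.90230103,  2.53671123, -1.05917495])}
slot_plate 0.8 [268.1 228.2] 3768
v_block 0.63 [284.8 226.4] 877
clamp_bolt 0.83 [313.3 185. ] 246
clamp_bolt 0.68 [383.9 234.5] 299
lever_knob 0.5 [379.2 236.2] 147
lever_knob 0.45 [318.  184.7] 151
lever_knob 0.38 [310.2 187.5] 261
lever_nut 0.65 [310.  182.3] 83
lever_nut 0.61 [285.1 228.9] 949
lever_nut 0.55 [383.9 237.6] 176
setup_block 0.57 [253.  221.7] 568
oil_bottle 0.59 [242.7 178.2] 345
top {'intrinsics': array([[517.15789237,   0.        , 279.28199791],
       [  0.        , 517.15789237, 209.64611237],
       [  0.        ,   0.        ,   1.        ]]), 'xyz': array([ 0.38572436, -0.08324061,  1.12693092]), 'orientation': array([-2.10836862,  2.164902  , -0.16177009])}
slot_plate 0.72 [300.7 201.8] 6491
v_block 0.56 [279.6 230.3] 1219
v_block 0.24 [349.4 215.9] 213
clamp_bolt 0.
[... 325 characters left out ...]

{'t': 0.9, 'joint_positions': array([ 1.45249401,  0.5074745 , -0.23764009,  1.50021076,  0.12565506,
        1.14888279, -0.15482507]), 'qd': array([ 0.00042999, -0.00081517,  0.00048184,  0.00086041,  0.00317347,
       -0.0019733 ,  0.00125015]), 'joint_torque': array([-6.05558453e-04, -6.20338511e+01, -2.18526006e+00, -2.49957025e+01,
        1.38438036e-02,  2.12865874e-03,  3.87865475e-05]), 'eef_pos': array([ 0.13872081, -0.60939805,  0.23128847]), 'tool_rot': array([-3.12193978e+00, -3.50765284e-01, -1.06537335e-04]), 'ft_force': array([ 0.37395398, -0.2421942 , -0.19506283]), 'torque': array([-0.02272476, -0.02024828, -0.00359504]), 'grip_force': 0.0, 'opening': 0.9980387083896031}
```

```bash
python3 - <<'E'
import cv2
a=cv2.imread("pics/top0.png")[100:350,200:420];cv2.imwrite("pics/top0c.png",cv2.resize(a,None,fx=2.4,fy=2.4,interpolation=3))
a=cv2.imread("pics/scene0.png")[140:290,200:420];cv2.imwrite("pics/scene0c.png",cv2.resize(a,None,fx=3.6,fy=3.6,interpolation=3))
E
```

```text
(no output)
```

View pics/top0c.png

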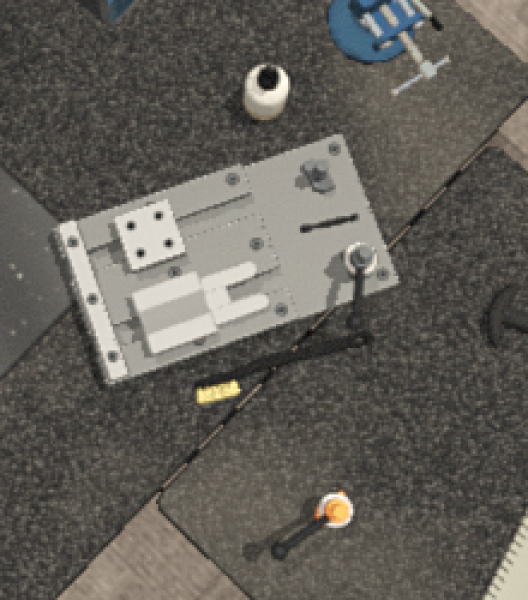

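View pics/scene0c.png

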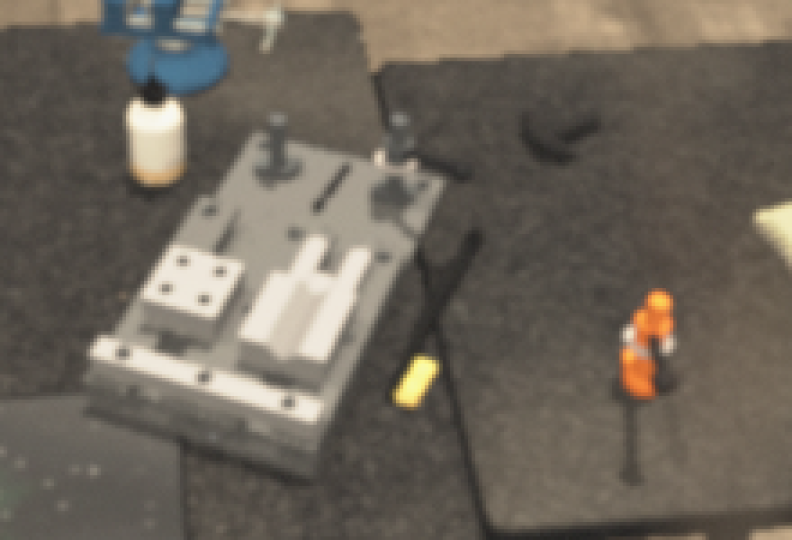

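Top view (full‑image pixels): the steel T-bolt stands on the apron at (350,207), with its lever running to the ball at (348,235). The orange look-alike at (340,313) is on the table. The task asks for the steel one, so (350,207) is the clamp bolt. The spare is at (332,172), the V-block at (280,230) in the y=+36 slot, the set-up block at (264,197) and the bottle at (311,137).

```bash
cat >> h.py <<'E'
from scipy.optimize import least_squares
def T(p,q): # plate pose p=(x,y,th), q local mm -> world
    c,s=np.cos(p[2]),np.sin(p[2]);return np.array([p[0]+(c*q[0]-s*q[1])/1e3,p[1]+(s*q[0]+c*q[1])/1e3,q[2]/1e3])
def inv(p,w):
    c,s=np.cos(p[2]),np.sin(p[2]);d=np.array(w[:2])-p[:2];return np.array([c*d[0]+s*d[1],-s*d[0]+c*d[1]])*1e3
def fit(cam,L,x0):
    f=lambda p:np.ravel([np.subtract(proj(cam,T(p,q)),uv) for q,uv in L])
    return least_squares(f,x0,loss="soft_l1",x_scale=[.01,.01,.05])
E
python3 - <<'E'
from h import *
f=lambda a,b:(200+(a+.5)/2.4-.5,100+(b+.5)/2.4-.5)
L=[((-140,-75,10),f(341,135)),((-140,75,10),f(398,283)),((140,75,47),f(108,384)),((140,-75,47),f(53,232)),((-40,-75,29),f(245,165))]
c=at("top",(300,202),.02);d=at("top",(230,225),.02)-c
r=fit("top",L,[c[0],c[1],np.arctan2(d[1],d[0])]);p=r.x;print(p,np.round(r.fun,1))
for n,uv,z in[("boltstudtop",f(363,256),.082),("ball",f(358,322),.075),("spare top",f(322,170),.059),("bottle top",f(268,75),.1),("setup",f(151,234),.054),("foot ends",f(250,268),.041),("foot2",f(262,300),.041),("vblock far corner",f(133,290),.053),("vb far2",f(152,353),.053),("orangeball",f(280,552),.065)]:
    w=at("top",uv,z);print(n,np.round(w,4),np.round(inv(p,w),1))
E
```

```text
[ 0.5654623  -0.11300536  1.89491281] [ 0.5 -0.6  1.6  0.5  0.   1.7 -0.5 -1.5 -1.4 -0. ]
boltstudtop [ 0.5542 -0.2258  0.082 ] [-103.3   46.6]
ball [ 0.4986 -0.2198  0.075 ] [-79.9  97.4]
spare top [ 0.6356 -0.1965  0.059 ] [-101.5  -39.9]
bottle top [ 0.7107 -0.1494  0.1   ] [ -80.8 -126.1]
setup [ 0.5833 -0.0445  0.054 ] [ 59.2 -38.7]
foot ends [ 0.5527 -0.131   0.041 ] [-13.   17.8]
foot2 [ 0.5239 -0.1406  0.041 ] [-13.   48.2]
vblock far corner [ 0.5342 -0.0277  0.053 ] [90.8  2.5]
vb far2 [ 0.4787 -0.0432  0.053 ] [93.8 60. ]
orangeball [ 0.3085 -0.147   0.065 ] [ 49.6 254.4]
```

>>> {"name": "servo_tool", "arguments": {
  "series": [
    {"delta_pos":[0.1,0.1,0.05],"spin":-0.08},
    {"delta_pos":[0.4,0.43,0.05],"spin":-0.33},
    {"delta_pos":[0.4,0.43,0.05],"spin":-0.33},
    {"delta_pos":[0.4,0.43,0.05],"spin":-0.33},
    {"delta_pos":[0.4,0.43,0.05],"spin":-0.33},
    {"delta_pos":[0.4,0.43,0.05],"spin":-0.33},
    {"delta_pos":[0.4,0.43,0.05],"spin":-0.33},
    {"delta_pos":[0.4,0.43,0.05],"spin":-0.33},
    {"delta_pos":[0.4,0.43,0.05],"spin":-0.33},
    {"delta_pos":[0.4,0.43,0.05],"spin":-0.33},
    {"delta_pos":[0.4,0.43,0.05],"spin":-0.33},
    {"delta_pos":[0.4,0.43,0.05],"spin":-0.33}
  ]
}}

```text
t: 1.9
eef_pos: [0.4781, -0.2443, 0.2758]
tool_rot: [3.137, -0.167, 0.001]
ft_force: [1.5, -1.1, 0.3]
opening: 0.999
grip_force: 0.0
```

>>> {"name": "servo_tool", "arguments": {
  "series": [
    {"delta_pos":[0,0,0],"spin":0},
    {"delta_pos":[0,0,0],"spin":0},
    {"delta_pos":[0,0,0],"spin":0},
    {"delta_pos":[0,0,0],"spin":0}
  ]
}}

```text
t: 2.23
eef_pos: [0.4761, -0.2473, 0.2752]
tool_rot: [3.136, -0.17, -0.001]
ft_force: [0.7, -2.0, 0.2]
opening: 0.997
grip_force: 0.0
```

```bash
python3 - <<'E'
from h import *
i=bot.camera_info("wrist");print(i,rot(i["orientation"]).round(2))
im=snap("wrist","w1.png")
cv2.imwrite("pics/w1b.png",cv2.resize(im[:,:,::-1],(800,600),interpolation=3))
for n in["clamp_bolt","lever_knob","lever_nut","spare_bolt","v_block","slot_plate"]:
    for r in bot.trace("wrist",n)[:2]:print(n,round(r["p"],2),np.round(r["xy"],1),r["pixels"].sum())
E
```

```text
{'intrinsics': array([[325.1922621 ,   0.        , 281.67894079],
       [  0.        , 325.1922621 , 203.16008913],
       [  0.        ,   0.        ,   1.        ]]), 'xyz': array([ 0.55942822, -0.25664787,  0.41681395]), 'orientation': array([ 1.93338919, -2.15708072, -0.36449127])} [[-0.11 -0.94 -0.33]
 [-0.99  0.1   0.04]
 [-0.    0.33 -0.94]]
clamp_bolt 0.87 [251.5 275.6] 988
clamp_bolt 0.6 [252.5 107.9] 969
lever_knob 0.71 [246.4 280.9] 536
lever_knob 0.63 [254.1 116.7] 766
lever_nut 0.8 [253.1 116. ] 798
lever_nut 0.61 [245.9 275.2] 474
spare_bolt 0.92 [224.4  39.3] 358
v_block 0.66 [142.8 148.9] 3268
slot_plate 0.73 [186.9  93.5] 17771
```

View pics/w1b.png

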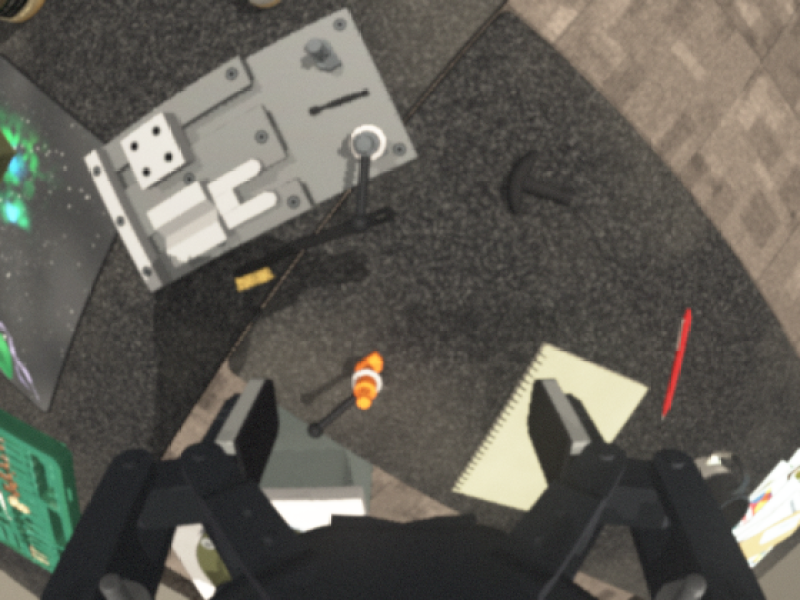

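>>> {"name": "servo_tool", "arguments": {
  "series": [
    {"delta_pos":[0.04,0.01,-0.03],"spin":0},
    {"delta_pos":[0.07,0.02,-0.07],"spin":0},
    {"delta_pos":[0.07,0.02,-0.105],"spin":0},
    {"delta_pos":[0.07,0.02,-0.135],"spin":0},
    {"delta_pos":[0.07,0.02,-0.135],"spin":0},
    {"delta_pos":[0.07,0.02,-0.135],"spin":0}
  ]
}}

```text
t: 3.08
eef_pos: [0.5458, -0.2258, 0.1391]
tool_rot: [-3.136, 0.167, 0.007]
ft_force: [-0.4, 0.1, 0.6]
opening: 1.002
grip_force: 0.0
```

```bash
python3 - <<'E'
from h import *
print(bot.observe()["eef_pos"],bot.observe()["joint_positions"].round(2));i=bot.camera_info("wrist");np.savez("w2.npz",x=i["xyz"],o=i["orientation"])
print(i["xyz"])
im=snap("wrist","w2.png")
cv2.imwrite("pics/w2b.png",cv2.resize(im[:,:,::-1],(800,600),interpolation=3))
for n in["clamp_bolt","lever_knob","lever_nut","spare_bolt","v_block","slot_plate"]:
    for r in bot.trace("wrist",n)[:2]:print(n,round(r["p"],2),np.round(r["xy"],1),r["pixels"].sum())
E
```

```text
[ 0.54578705 -0.22579728  0.1391014 ] [ 0.53  0.55 -0.28  1.72  0.19  0.91 -1.51]
[ 0.62963373 -0.23526706  0.28041413]
clamp_bolt 0.74 [275.  357.1] 269
clamp_bolt 0.73 [280.2 202.4] 2404
lever_knob 0.28 [129.7 243.6] 5867
lever_nut 0.76 [277.2 223.8] 1836
spare_bolt 0.6 [231.7  89.9] 872
v_block 0.79 [126.3 244.5] 5640
slot_plate 0.7 [191.3 161.1] 34937
```

View pics/w2b.png

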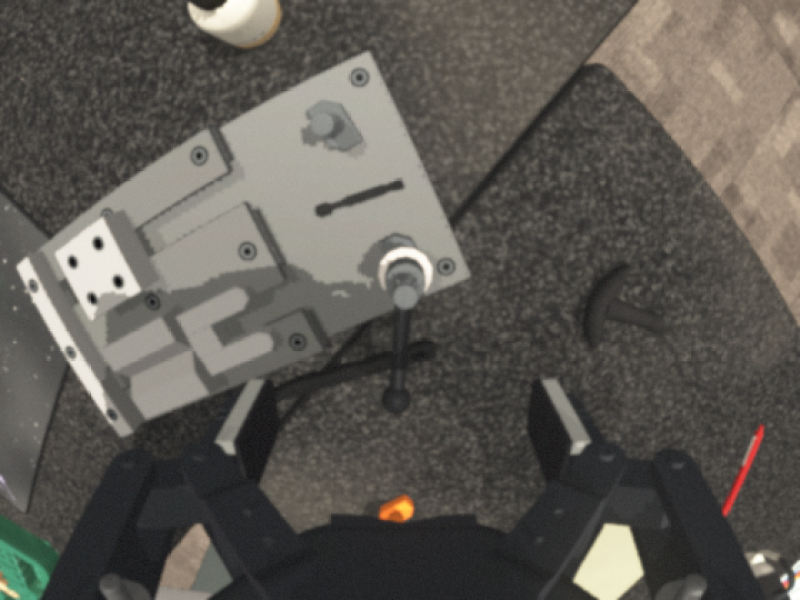

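```bash
python3 - <<'E'
import cv2
a=cv2.imread("pics/w2.png")[145:295,215:365];a=cv2.resize(a,(600,600),interpolation=3)
a=cv2.convertScaleAbs(a,alpha=1.5,beta=15);cv2.imwrite("pics/w2c.png",a)
E
```

```text
(no output)
```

View pics/w2c.png

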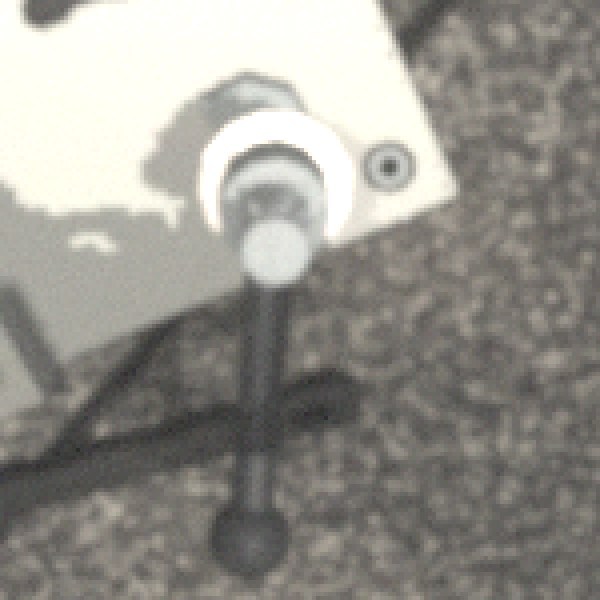

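```bash
python3 - <<'E'
from h import *
v=lambda a,b:((a+.5)*.7-.5,(b+.5)*.7-.5); k=lambda a,b:(215+(a+.5)/4-.5,145+(b+.5)/4-.5)
L=[((-140,-75,10),v(370,52)),((-140,75,10),k(457,190)),((140,75,47),v(121,436)),((140,-75,47),v(18,262)),((-40,-75,29),v(208,128))]
r=fit("wrist",L,[.5655,-.113,1.895]);p=r.x;print(p,np.round(r.fun,1))
W=lambda n,uv,z:print(n,(w:=at("wrist",uv,z)).round(4),inv(p,w).round(1))
W("stud",k(276,252),.082);W("flange",k(277,182),.0475);W("ball",k(250,540),.074)
for q in[(206,97),(250,73),(295,90),(304,106)]:W("head",k(*q),.019)
W("prong1",v(247,300),.041);W("prong2",v(272,345),.041);W("notchbot",v(215,345),.041)
W("body near corner+y",v(207,385),.053);W("far",v(140,418),.053);W("body near -y",v(165,320),.053)
W("spare",v(322,123),.059);W("setup",v(100,265),.054)
s=at("wrist",k(276,252),.082);b=at("wrist",k(250,540),.074);d=b-s;print("lever",np.arctan2(d[1],d[0]),np.hypot(*d[:2]))
E
```

```text
[ 0.56998039 -0.11235161  1.88320445] [-0.1 -1.4  0.5  1.1 -3.   2.5 -4.6  1.7  0.9 -1.3]
stud [ 0.5583 -0.2291  0.082 ] [-107.5   47. ]
flange [ 0.56   -0.2297  0.0475] [-108.6   45.6]
ball [ 0.4982 -0.2178  0.074 ] [-78.3 100.8]
head [ 0.5715 -0.2162  0.019 ] [-99.3  30.4]
head [ 0.5756 -0.2259  0.019 ] [-109.8   29.5]
head [ 0.571  -0.2348  0.019 ] [-116.8   36.7]
head [ 0.5674 -0.2363  0.019 ] [-117.2   40.6]
prong1 [ 0.5514 -0.1364  0.041 ] [-17.1  25.1]
prong2 [ 0.5217 -0.1455  0.041 ] [-16.7  56.1]
notchbot [ 0.5247 -0.1081  0.041 ] [18.  41.8]
body near corner+y [ 0.5035 -0.1009  0.053 ] [31.3 59.8]
far [ 0.4793 -0.0388  0.053 ] [97.8 63.7]
body near -y [ 0.5484 -0.0851  0.053 ] [32.6 12.2]
spare [ 0.6421 -0.1981  0.059 ] [-103.7  -42.3]
setup [ 0.5876 -0.0481  0.054 ] [ 55.7 -36.5]
lever 2.956036534959869 0.06115200490775823
```

```bash
cat >> h.py <<'E'
from scipy.ndimage import map_coordinates
EDG=[((-140,-70,10),(-140,70,10)),((-135,-75,10),(-45,-75,10)),((-135,75,10),(-45,75,10)),((-35,75,29),(110,75,29)),((-35,-75,29),(110,-75,29)),((140,-70,47),(140,70,47)),((118,-70,47),(118,70,47)),((120,75,47),(138,75,47)),((120,-75,47),(138,-75,47))]
def edgefit(cam,im,p,edges=EDG,w=6,its=6,n=25):
    g=cv2.GaussianBlur(cv2.cvtColor(im,cv2.COLOR_RGB2GRAY).astype(float),(0,0),1)
    for k in range(its):
        S=[]
        for a,b in edges:
            for t in np.linspace(0,1,n):
                q=np.array(a)*(1-t)+np.array(b)*t
                u=np.array(proj(cam,T(p,q)));e=np.array(proj(cam,T(p,q+(np.array(b)-a)*.01)))-u
                nn=np.array([-e[1],e[0]])/np.hypot(*e)
                s=np.arange(-w,w+.1,.25);P=u+s[:,None]*nn
                if P.min()<2 or (P[:,0]>557).any() or (P[:,1]>417).any():continue
                f=np.abs(np.gradient(map_coordinates(g,[P[:,1],P[:,0]],order=1)))
                if f.max()<1.2:continue
                S.append((q,nn,P[f.argmax()]))
        r=least_squares(lambda x:[nn@(np.array(proj(cam,T(x,q)))-m) for q,nn,m in S],p,loss="cauchy",f_scale=.5,x_scale=[.01,.01,.05])
        p=r.x;w=max(2.5,w*.75)
    return p,np.median(np.abs(r.fun)),len(S)
E
python3 - <<'E'
from h import *
r=lambda n:cv2.imread("pics/"+n)[:,:,::-1].copy()
for cam,f in(("top","top0.png"),("scene","scene0.png"),("wrist","w2.png")):
    for p0 in([.5655,-.113,1.895],[.568,-.112,1.885]):print(cam,*edgefit(cam,r(f),np.array(p0)))
E
```

```text
Traceback (most recent call last):
  File "h.py", line 51, in edgefit
    r=least_squares(lambda x:[nn@(np.array(proj(cam,T(x,q)))-m) for q,nn,m in S],p,loss="cauchy",f_scale=.5,x_scale=[.01,.01,.05])
  File "h.py", line 51, in <lambda>
    r=least_squares(lambda x:[nn@(np.array(proj(cam,T(x,q)))-m) for q,nn,m in S],p,loss="cauchy",f_scale=.5,x_scale=[.01,.01,.05])
                                           ~~~~^^^^^^^^^^^^
  File "h.py", line 17, in proj
    c=bot.camera_info(cam);K=np.array(c["intrinsics"]);M=rot(c["orientation"])
ValueError: time passes only in moves, steps and waits
```

```bash
sed -i 's/bot\.camera_info(cam)/info(cam)/' h.py; cat >> h.py <<'E'
CI={}
def info(cam):
    if cam not in CI: CI[cam]=bot.camera_info(cam)
    return CI[cam]
E
cat > e.py <<'E'
from h import *
r=lambda n:cv2.imread("pics/"+n)[:,:,::-1].copy()
for cam,f in(("top","top0.png"),("scene","scene0.png"),("wrist","w2.png")):
    for p0 in([.5655,-.113,1.895],[.568,-.112,1.885]):print(cam,*edgefit(cam,r(f),np.array(p0)))
E
python3 e.py
```

```text
top [ 0.56736975 -0.11118962  1.89277546] 0.25600704274065217 224
top [ 0.56737304 -0.11118562  1.89276459] 0.25561633408751194 224
scene [ 0.56730636 -0.11261782  1.89384928] 0.4894762603692909 225
scene [ 0.56729803 -0.11261289  1.89395565] 0.4836886144666361 225
wrist [ 0.5697765  -0.11205172  1.88554769] 0.5017046272522403 224
wrist [ 0.5697759  -0.11204824  1.88552739] 0.5000502231873447 224
```

>>> {"name": "servo_tool", "arguments": {
  "series": [
    {"delta_pos":[0.011,-0.0025,-0.03],"spin":-0.07},
    {"delta_pos":[0.011,-0.0025,-0.06],"spin":-0.07},
    {"delta_pos":[0.011,-0.0025,-0.072],"spin":-0.07},
    {"delta_pos":[0.011,-0.0025,-0.072],"spin":-0.07},
    {"delta_pos":[0.011,-0.0025,-0.072],"spin":-0.07}
  ]
}}

```text
t: 3.85
eef_pos: [0.5581, -0.2285, 0.0687]
tool_rot: [-3.129, 0.276, 0.0]
ft_force: [0.3, -0.4, 0.6]
opening: 0.998
grip_force: 0.0
```

>>> {"name": "servo_tool", "arguments": {
  "series": [
    {"delta_pos":[0,0,0],"spin":0},
    {"delta_pos":[0,0,0],"spin":0},
    {"delta_pos":[0,0,0],"spin":0},
    {"delta_pos":[0,0,0],"spin":0},
    {"delta_pos":[0,0,0],"spin":0},
    {"delta_pos":[0,0,0],"spin":0},
    {"delta_pos":[0,0,0],"spin":0},
    {"delta_pos":[0,0,0],"spin":0},
    {"delta_pos":[0,0,0],"spin":0}
  ],
  "grip": 0,
  "grip_force": 50
}}

```text
t: 4.6
eef_pos: [0.5585, -0.2285, 0.0688]
tool_rot: [3.129, -0.276, 0.001]
ft_force: [-0.9, 0.2, 6.2]
opening: 0.108
grip_force: 48.9
```

```bash
python3 - <<'E'
from h import *
o=bot.observe();print(o["t"],o["eef_pos"],o["tool_rot"],o["opening"],o["grip_force"],o["ft_force"],o["joint_positions"].round(2))
im=snap("wrist","w3.png")
a=im[150:410,150:410,::-1]
cv2.imwrite("pics/w3b.png",cv2.resize(a,(600,600),interpolation=3))
E
```

```text
4.6 [ 0.55846833 -0.22849766  0.06878419] [ 3.12925587e+00 -2.76352919e-01  1.42423840e-03] 0.107833261329471 48.885617852211 [-0.89553195  0.22434597  6.19081447] [ 0.5   0.64 -0.24  1.76  0.21  0.76 -1.6 ]
```

View pics/w3b.png

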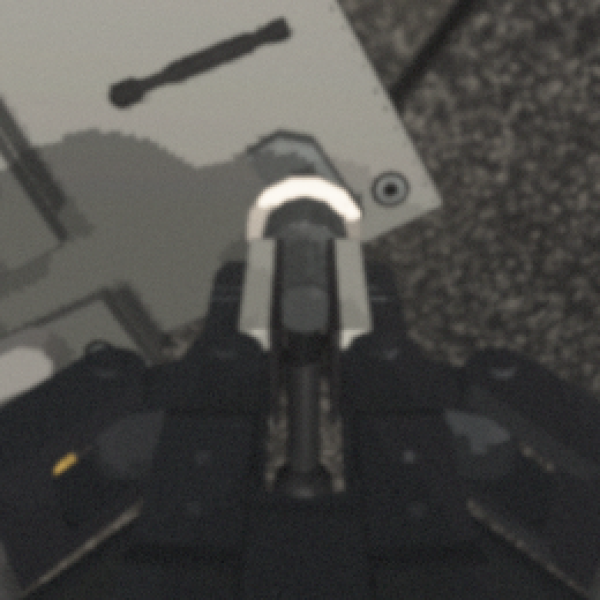

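```bash
python3 - <<'E'
from h import *
v=lambda a,b:(150+(a+.5)/2.3077-.5,150+(b+.5)/2.3077-.5)
p=np.array([.5698,-.112,1.8855])
P=[inv(p,at("wrist",v(*q),.019)) for q in[(248,152),(268,133),(313,136),(361,205)]]
print(np.round(P,1));D=np.diff(P,axis=0);print(np.degrees(np.arctan2(D[:,1],D[:,0])).round(1),np.hypot(*D.T).round(1))
print(inv(np.array([.5675,-.1118,1.8925]),bot.observe()["eef_pos"]))
E
```

```text
[[ -98.    31.6]
 [-105.5   29.3]
 [-115.9   35.9]
 [-118.1   60.6]]
[-163.4  147.8   95.1] [ 7.9 12.3 24.8]
[-107.857097     45.49021265]
```

>>> {"name": "servo_tool", "arguments": {
  "series": [
    {"delta_pos":[0,0,0.001],"spin":0.12},
    {"delta_pos":[0,0,0.001],"spin":0.24},
    {"delta_pos":[0,0.002,0.001],"spin":0.36},
    {"delta_pos":[0.001,0.004,0.001],"spin":0.48},
    {"delta_pos":[0.001,0.006,0.001],"spin":0.6},
    {"delta_pos":[0.001,0.008,0.001],"spin":0.72},
    {"delta_pos":[0.002,0.01,0.001],"spin":0.84},
    {"delta_pos":[0.002,0.012,0.001],"spin":0.96},
    {"delta_pos":[0.002,0.014,0.001],"spin":1.08},
    {"delta_pos":[0.003,0.016,0.001],"spin":1.2},
    {"delta_pos":[0.003,0.018,0.001],"spin":1.32},
    {"delta_pos":[0.003,0.02,0.001],"spin":1.44}
  ]
}}

```text
t: 5.65
eef_pos: [0.561, -0.2087, 0.0689]
tool_rot: [-2.53, -1.863, 0.0]
ft_force: [0.5, -1.3, -2.6]
opening: 0.107
grip_force: 48.8
```

>>> {"name": "servo_tool", "arguments": {
  "series": [
    {"delta_pos":[0,0,0],"spin":0.04},
    {"delta_pos":[0,0,0],"spin":0.04},
    {"delta_pos":[0,0,0],"spin":0.04}
  ]
}}

```text
t: 5.9
eef_pos: [0.5609, -0.2086, 0.0689]
tool_rot: [-2.499, -1.903, 0.0]
ft_force: [1.2, 0.2, -2.1]
opening: 0.111
grip_force: 48.8
```

```bash
python3 - <<'E'
from h import *
o=bot.observe();print(o["t"],o["eef_pos"],o["tool_rot"],o["opening"],o["grip_force"],o["ft_force"],o["joint_positions"].round(2))
p=np.array([.5675,-.1118,1.8925]);print(inv(p,o["eef_pos"]))
im=snap("wrist","w4.png")
print(edgefit("wrist",im,np.array([.569,-.1118,1.888])))
t=snap("top","t4.png");print(edgefit("top",t,p))
a=im[60:410,100:450,::-1];b=t[150:270,230:390,::-1]
cv2.imwrite("pics/w4b.png",np.hstack([cv2.resize(a,(500,500),interpolation=3),cv2.resize(b[:,:],(300,225),interpolation=3).copy() if 0 else cv2.copyMakeBorder(cv2.resize(b,(300,225),interpolation=3),0,275,0,0,0)]))
E
```

```text
5.9 [ 0.56088112 -0.20859063  0.06890058] [-2.49881521e+00 -1.90301036e+00  2.00723795e-04] 0.11116276953925917 48.84869992733002 [ 1.21057333  0.17748803 -2.13714063] [ 0.71  0.71 -0.66  1.77  0.55  0.86 -0.47]
[-89.7323142   36.88289861]
(array([ 0.56566197, -0.11023198,  1.88328156]), np.float64(0.3757273272349747), 104)
(array([ 0.56737997, -0.11153773,  1.8949072 ]), np.float64(0.4813726487737625), 210)
```

View pics/w4b.png

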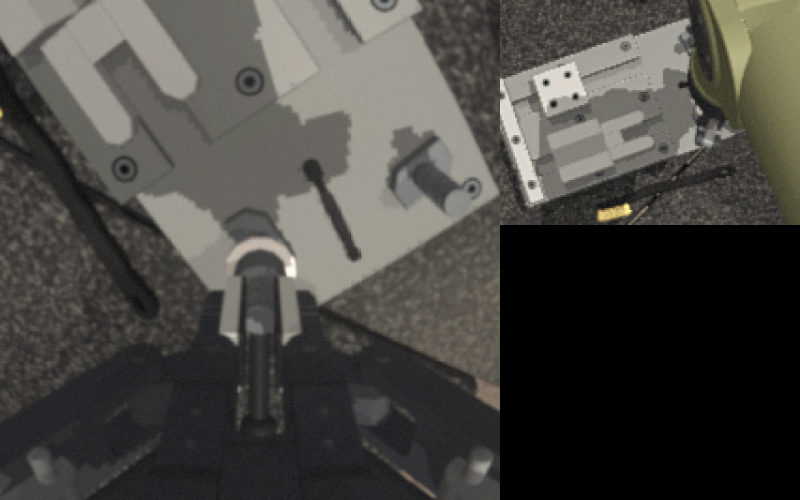

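>>> {"name": "servo_tool", "arguments": {
  "series": [
    {"delta_pos":[-0.0031,0.0095,0.0005],"spin":0},
    {"delta_pos":[-0.0062,0.019,0.0005],"spin":0},
    {"delta_pos":[-0.0093,0.0285,0.0005],"spin":0},
    {"delta_pos":[-0.0124,0.038,0.0005],"spin":0},
    {"delta_pos":[-0.0155,0.0475,0.0005],"spin":0},
    {"delta_pos":[-0.0186,0.057,0.0005],"spin":0},
    {"delta_pos":[-0.0186,0.057,0.0005],"spin":0},
    {"delta_pos":[-0.0186,0.057,0.0005],"spin":0}
  ]
}}

```text
t: 6.67
eef_pos: [0.5425, -0.1507, 0.07]
tool_rot: [2.496, 1.908, -0.0]
ft_force: [0.5, -1.0, -2.1]
opening: 0.108
grip_force: 48.8
```

```bash
python3 - <<'E'
from h import *
o=bot.observe();print(o["t"],o["eef_pos"],o["opening"],o["ft_force"],o["torque"],o["joint_positions"].round(2))
p=np.array([.5675,-.1118,1.8925]);print(inv(p,o["eef_pos"]))
im=snap("wrist","w5.png")
print(edgefit("wrist",im,np.array([.566,-.1105,1.885])))
a=im[40:340,130:430,::-1]
cv2.imwrite("pics/w5b.png",cv2.convertScaleAbs(cv2.resize(a,(600,600),interpolation=3),alpha=1.4))
E
```

```text
6.6667 [ 0.54247311 -0.15071445  0.07000342] 0.10820700648344567 [ 0.48720057 -0.98418654 -2.1167231 ] [-0.01654296 -0.01295849 -0.0140348 ] [ 0.64  0.66 -0.66  1.86  0.55  0.81 -0.57]
[-29.00498176  36.0470588 ]
(array([ 0.56582026, -0.11075902,  1.88030572]), np.float64(0.7443972307929396), 118)
```

View pics/w5b.png

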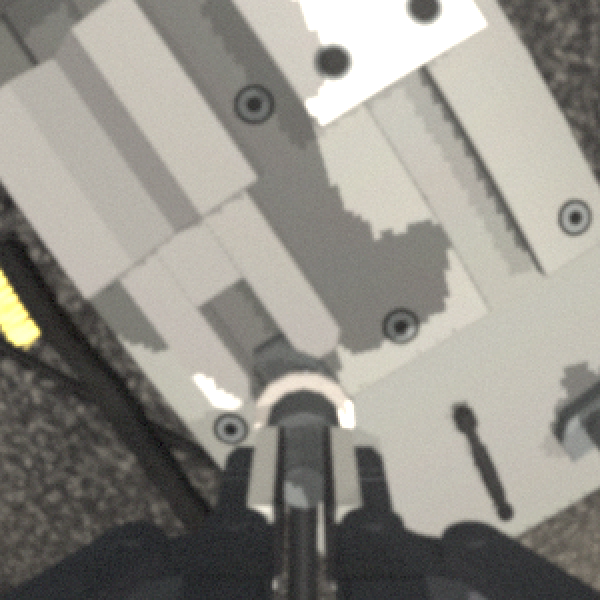

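```bash
python3 - <<'E'
from h import *
p=np.array([.5658,-.1106,1.8825])
v=lambda a,b:(130+(a+.5)/2-.5,40+(b+.5)/2-.5)
for n,q,z in[("nb+",(200,304),.041),("nb-",(243,278),.041),("pr-in",(275,330),.041),("foot-y edge",(300,265),.041),("bodycorner-",(257,180),.053),("bodycorner+",(91,300),.053),("foot corner +",(118,285),.041),("foot corner -",(240,195),.041),("fl top",(303,374),.048),("fl L",(256,412),.048),("fl R",(355,405),.048),("stud",(303,488),.083)]:print(n,inv(p,at("wrist",v(*q),z)).round(1))
a,b,c=[at("wrist",v(*q),.047)[:2] for q in((303,374),(256,412),(355,405))]
A=2*np.array([b-a,c-a]);s=np.linalg.solve(A,[b@b-a@a,c@c-a@a]);print("flange c",inv(p,s),np.hypot(*(s-a)))
E
```

```text
nb+ [10.9 42. ]
nb- [10.4 27.7]
pr-in [-6.8 28.8]
foot-y edge [ 4.9 12.8]
bodycorner- [30.9  8.1]
bodycorner+ [30.  62.2]
foot corner + [28.3 58.2]
foot corner - [29.5 15.5]
fl top [-19.7  27.9]
fl L [-22.2  45.4]
fl R [-35.6  21. ]
stud [-31.6  35.7]
flange c [-32.73107396  35.28569793] 0.014525810722842886
```

>>> {"name": "servo_tool", "arguments": {
  "series": [
    {"delta_pos":[-0.0014,0.0048,0],"spin":0},
    {"delta_pos":[-0.003,0.0095,0],"spin":0},
    {"delta_pos":[-0.0046,0.0142,0],"spin":0},
    {"delta_pos":[-0.0062,0.019,0],"spin":0},
    {"delta_pos":[-0.0077,0.0237,0],"spin":0},
    {"delta_pos":[-0.0093,0.0285,0],"spin":0},
    {"delta_pos":[-0.0108,0.0333,0],"spin":0},
    {"delta_pos":[-0.0124,0.038,0],"spin":0},
    {"delta_pos":[-0.0139,0.0428,0],"spin":0},
    {"delta_pos":[-0.0155,0.0475,0],"spin":0},
    {"delta_pos":[-0.0155,0.0475,0],"spin":0}
  ]
}}

```text
t: 7.63
eef_pos: [0.5267, -0.1031, 0.07]
tool_rot: [-2.497, -1.907, 0.0]
ft_force: [0.6, -2.1, -1.8]
opening: 0.111
grip_force: 48.9
```

```bash
cat > s.py <<'E'
from h import *
o=bot.observe();p=np.array([.5675,-.1118,1.8925])
F=o["ft_force"];c,s=np.cos(p[2]),np.sin(p[2])
print(o["t"],o["eef_pos"].round(4),inv(p,o["eef_pos"]).round(1),"Fplate",round(c*F[0]+s*F[1],1),round(-s*F[0]+c*F[1],1),round(F[2],1),o["torque"].round(2),"op",round(o["opening"],3),"J7",o["joint_positions"][6].round(2), "rot",o["tool_rot"].round(3))
E
python3 s.py
```

```text
7.6333 [ 0.5267 -0.1031  0.07  ] [21.1 36. ] Fplate -2.2 0.1 -1.8 [-0.48 -0.12 -0.  ] op 0.111 J7 -0.66 rot [-2.497 -1.907  0.   ]
```

>>> {"name": "servo_tool", "arguments": {
  "series": [
    {"delta_pos":[-0.0008,0.0024,0],"spin":0},
    {"delta_pos":[-0.0016,0.0047,0],"spin":0},
    {"delta_pos":[-0.0024,0.0071,0],"spin":0},
    {"delta_pos":[-0.0028,0.0085,0],"spin":0},
    {"delta_pos":[-0.0028,0.0085,0],"spin":0}
  ]
}}

```text
t: 8.05
eef_pos: [0.5242, -0.0955, 0.0699]
tool_rot: [2.497, 1.906, -0.0]
ft_force: [1.1, -3.8, -0.2]
opening: 0.111
grip_force: 49.1
```

```bash
python3 s.py
```

```text
8.05 [ 0.5242 -0.0955  0.0699] [29.2 35.9] Fplate -4.0 0.2 -0.2 [-1.06 -0.31  0.03] op 0.111 J7 -0.68 rot [ 2.497  1.906 -0.   ]
```

>>> {"name": "servo_tool", "arguments": {
  "series": [
    {"delta_pos":[-0.0005,0.0014,0],"spin":0},
    {"delta_pos":[-0.0008,0.0024,0],"spin":0},
    {"delta_pos":[-0.0008,0.0024,0],"spin":0}
  ]
}}

```text
t: 8.3
eef_pos: [0.5235, -0.0934, 0.0699]
tool_rot: [2.497, 1.905, -0.0]
ft_force: [2.1, -5.4, 0.3]
opening: 0.11
grip_force: 49.1
```

```bash
python3 s.py
```

```text
8.3 [ 0.5235 -0.0934  0.0699] [31.4 35.9] Fplate -5.8 -0.3 0.3 [-1.25 -0.39  0.03] op 0.11 J7 -0.68 rot [ 2.497  1.905 -0.   ]
```

>>> {"name": "servo_tool", "arguments": {
  "series": [
    {"delta_pos":[-0.0004,0.0012,0],"spin":0},
    {"delta_pos":[-0.0008,0.0024,0],"spin":0},
    {"delta_pos":[-0.0008,0.0024,0],"spin":0}
  ]
}}

```text
t: 8.55
eef_pos: [0.5227, -0.091, 0.0699]
tool_rot: [2.497, 1.905, -0.0]
ft_force: [1.9, -4.9, -0.2]
opening: 0.109
grip_force: 49.2
```

```bash
python3 s.py; python3 - <<'E'
from h import *
im=snap("wrist","w6.png");t=snap("top","t6.png");sc=snap("scene","s6.png")
for c in("top","scene","wrist"):
    for r in bot.trace(c,"v_block")[:1]:print(c,r["p"],r["xy"])
print(edgefit("wrist",im,np.array([.566,-.1105,1.882])))
E
```

```text
8.55 [ 0.5227 -0.091   0.0699] [33.9 35.9] Fplate -5.3 -0.3 -0.2 [-1.24 -0.38 -0.02] op 0.109 J7 -0.69 rot [ 2.497  1.905 -0.   ]
top 0.73 [257.5, 237.7]
scene 0.71 [281.8, 232.9]
wrist 0.95 [238.3, 182.0]
(array([ 0.56569017, -0.11136113,  1.88443351]), np.float64(0.295939766491062), 124)
```

>>> {"name": "servo_tool", "arguments": {
  "series": [
    {"delta_pos":[-0.0003,0.001,0],"spin":0},
    {"delta_pos":[-0.0007,0.0019,0],"spin":0},
    {"delta_pos":[-0.0007,0.0019,0],"spin":0}
  ]
}}

```text
t: 9.1
eef_pos: [0.5222, -0.0894, 0.07]
tool_rot: [2.497, 1.905, 0.0]
ft_force: [1.7, -5.5, 0.2]
opening: 0.107
grip_force: 49.1
```

```bash
python3 s.py
```

```text
9.1 [ 0.5222 -0.0894  0.07  ] [35.6 35.9] Fplate -5.7 0.1 0.2 [-1.52 -0.53 -0.05] op 0.107 J7 -0.69 rot [2.497 1.905 0.   ]
```

```bash
python3 - <<'E'
from h import *
im=snap("wrist","w7.png");t=snap("top","t7.png");print(edgefit("wrist",im,np.array([.566,-.1105,1.882]))[0])
a=cv2.resize(im[40:290,130:380,::-1],(600,600),interpolation=3)
b=cv2.resize(t[200:270,225:285,::-1],(200,233),interpolation=3)
sc=snap("scene","s7.png")
c=cv2.resize(sc[200:280,255:315,::-1],(200,267),interpolation=3)
o=np.zeros((600,800,3),np.uint8);o[:,:600]=cv2.convertScaleAbs(a,alpha=1.3);o[:233,600:]=b;o[300:567,600:]=c
cv2.imwrite("pics/w7b.png",o)
E
```

```text
[ 0.56563587 -0.1112295   1.88450819]
```

View pics/w7b.png

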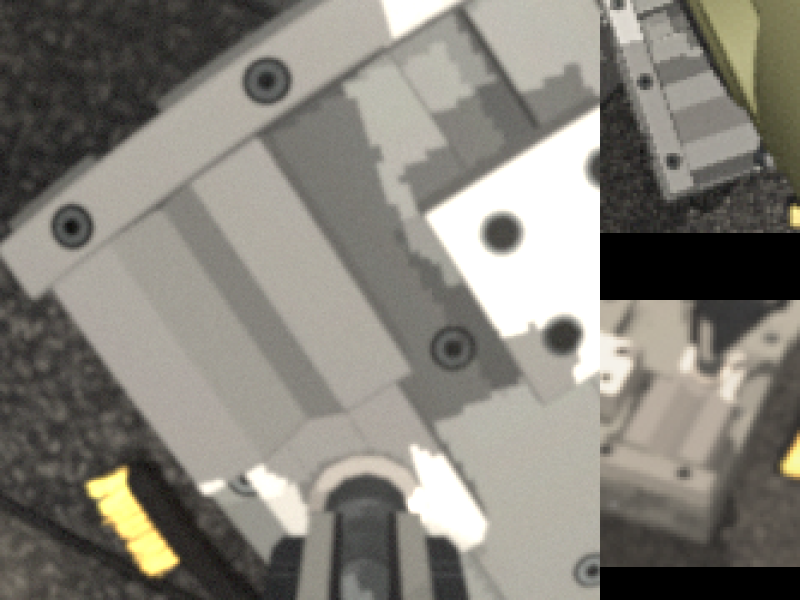

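```bash
python3 - <<'E'
from h import *
p=np.array([.56564,-.11123,1.8845])
v=lambda a,b:(130+(a+.5)/2.4-.5,40+(b+.5)/2.4-.5)
for n,q,z in[("near-",(411,371),.053),("near mid",(345,412),.053),("far-",(263,137),.053),("far+",(52,290),.053),("bar inner@end",(42,300),.047),("bar inner",(330,97),.047),("flange top",(362,455),.047),("notch?",(362,455),.041)]:print(n,inv(p,at("wrist",v(*q),z)).round(1))
E
```

```text
near- [57.5  8.3]
near mid [57.5 25.2]
far- [115.5   6.4]
far+ [116.2  63.2]
bar inner@end [116.3  69.5]
bar inner [115.   -9.2]
flange top [44.8 29.2]
notch? [42.6 30.7]
```

>>> {"name": "servo_tool", "arguments": {
  "series": [
    {"delta_pos":[0.0005,-0.0015,0],"spin":0},
    {"delta_pos":[0.0007,-0.002,0],"spin":0},
    {"delta_pos":[0.0007,-0.002,0],"spin":0}
  ]
}}

```text
t: 9.5
eef_pos: [0.5223, -0.0907, 0.0697]
tool_rot: [-2.497, -1.905, 0.0]
ft_force: [0.1, -2.9, 0.3]
opening: 0.109
grip_force: 49.1
```

>>> {"name": "servo_tool", "arguments": {
  "series": [
    {"delta_pos":[0,0,0],"spin":0},
    {"delta_pos":[0,0,0],"spin":0},
    {"delta_pos":[0,0,0],"spin":0},
    {"delta_pos":[0,0,0],"spin":0},
    {"delta_pos":[0,0,0],"spin":0},
    {"delta_pos":[-0.005,-0.018,0],"spin":0},
    {"delta_pos":[-0.01,-0.037,0],"spin":0},
    {"delta_pos":[-0.01,-0.037,-0.008],"spin":0},
    {"delta_pos":[-0.01,-0.037,-0.008],"spin":0},
    {"delta_pos":[-0.01,-0.037,-0.008],"spin":0}
  ],
  "grip": 50
}}

```text
t: 10.33
eef_pos: [0.5125, -0.1271, 0.0616]
tool_rot: [-2.496, -1.906, -0.0]
ft_force: [0.8, 0.4, 0.2]
opening: 0.499
grip_force: 0.0
```

```bash
python3 s.py; python3 - <<'E'
from h import *
im=snap("wrist","w8.png");p=edgefit("wrist",im,np.array([.566,-.1105,1.882]))[0];print(p)
for n in("clamp_bolt","lever_nut","lever_knob","v_block"):
    for r in bot.trace("wrist",n)[:2]:print(n,round(r["p"],2),r["xy"],r["pixels"].sum())
a=cv2.resize(im[40:415,80:455,::-1],(600,600),interpolation=3);cv2.imwrite("pics/w8b.png",a)
E
```

```text
10.3333 [ 0.5125 -0.1271  0.0616] [ 2.9 57.1] Fplate 0.1 -0.9 0.2 [ 0.04 -0.1   0.01] op 0.499 J7 -0.63 rot [-2.496 -1.906 -0.   ]
[ 0.56659326 -0.10861701  1.87213776]
clamp_bolt 0.68 [282.1, 216.3] 4624
clamp_bolt 0.65 [52.6, 343.8] 887
lever_nut 0.81 [280.8, 242.0] 3646
lever_nut 0.56 [47.4, 344.6] 740
lever_knob 0.9 [282.6, 239.1] 3911
lever_knob 0.9 [45.8, 343.9] 695
v_block 0.66 [232.4, 115.2] 18608
```

>>> {"name": "servo_tool", "arguments": {
  "series": [
    {"delta_pos":[0,0,0],"spin":0},
    {"delta_pos":[0,0,0],"spin":0},
    {"delta_pos":[0,0,0],"spin":0},
    {"delta_pos":[0,0,0],"spin":0},
    {"delta_pos":[0,0,0],"spin":0},
    {"delta_pos":[0,0,0],"spin":0},
    {"delta_pos":[0,0,0],"spin":0}
  ],
  "grip": 0,
  "grip_force": 40
}}

```text
t: 11.17
eef_pos: [0.5127, -0.1278, 0.0619]
tool_rot: [2.497, 1.906, 0.0]
ft_force: [-0.1, 0.4, 1.2]
opening: 0.072
grip_force: 39.0
```

```bash
python3 s.py; cat > arc.py <<'E'
import sys,numpy as np
# phi0, r, step, n, sink start angle
phi,r,st,n,z0=map(float,sys.argv[1:6])
for k in range(1,int(n)+1):
    a=k*st;f=phi-a
    print([round(r*(np.cos(f)-np.cos(phi)),4),round(r*(np.sin(f)-np.sin(phi)),4),round(-max(0,a-z0)*.008/6.283,4)],round(-a,3))
E
python3 arc.py 4.446 .0375 .11 12 9
```

```text
11.1667 [ 0.5127 -0.1278  0.0619] [ 2.2 57. ] Fplate 0.4 -0.0 1.2 [ 0.1  -0.04 -0.  ] op 0.072 J7 -0.63 rot [2.497 1.906 0.   ]
[np.float64(-0.0039), np.float64(0.0013), 0.0] -0.11
[np.float64(-0.0077), np.float64(0.003), 0.0] -0.22
[np.float64(-0.0112), np.float64(0.0052), 0.0] -0.33
[np.float64(-0.0145), np.float64(0.0077), 0.0] -0.44
[np.float64(-0.0175), np.float64(0.0105), 0.0] -0.55
[np.float64(-0.0201), np.float64(0.0137), 0.0] -0.66
[np.float64(-0.0224), np.float64(0.0171), 0.0] -0.77
[np.float64(-0.0243), np.float64(0.0207), 0.0] -0.88
[np.float64(-0.0258), np.float64(0.0246), 0.0] -0.99
[np.float64(-0.0268), np.float64(0.0286), 0.0] -1.1
[np.float64(-0.0275), np.float64(0.0326), 0.0] -1.21
[np.float64(-0.0276), np.float64(0.0368), 0.0] -1.32
```

>>> {"name": "servo_tool", "arguments": {
  "series": [
    {"delta_pos":[-0.0039,0.0013,0],"spin":-0.11},
    {"delta_pos":[-0.0077,0.003,0],"spin":-0.22},
    {"delta_pos":[-0.0112,0.0052,0],"spin":-0.33},
    {"delta_pos":[-0.0145,0.0077,0],"spin":-0.44},
    {"delta_pos":[-0.0175,0.0105,0],"spin":-0.55},
    {"delta_pos":[-0.0201,0.0137,0],"spin":-0.66},
    {"delta_pos":[-0.0224,0.0171,0],"spin":-0.77},
    {"delta_pos":[-0.0243,0.0207,0],"spin":-0.88},
    {"delta_pos":[-0.0258,0.0246,0],"spin":-0.99},
    {"delta_pos":[-0.0268,0.0286,0],"spin":-1.1},
    {"delta_pos":[-0.0275,0.0326,0],"spin":-1.21},
    {"delta_pos":[-0.0276,0.0368,0],"spin":-1.32}
  ]
}}

```text
t: 12.17
eef_pos: [0.4854, -0.0918, 0.0618]
tool_rot: [3.14, -0.036, 0.002]
ft_force: [2.0, -3.5, -4.0]
opening: 0.074
grip_force: 38.9
```

```bash
python3 s.py; python3 arc.py 3.126 .0375 .11 6 .25;  python3 -c "
from h import *
print(bot.observe()['joint_positions'].round(2))"
```

```text
12.1667 [ 0.4854 -0.0918  0.0618] [44.9 71.6] Fplate -3.9 -0.8 -4.0 [-0.86 -0.49 -0.06] op 0.074 J7 -1.7 rot [ 3.14e+00 -3.60e-02  2.00e-03]
[np.float64(0.0003), np.float64(0.0041), 0.0] -0.11
[np.float64(0.001), np.float64(0.0082), 0.0] -0.22
[np.float64(0.0022), np.float64(0.0121), -0.0001] -0.33
[np.float64(0.0038), np.float64(0.0159), -0.0002] -0.44
[np.float64(0.0058), np.float64(0.0195), -0.0004] -0.55
[np.float64(0.0082), np.float64(0.0229), -0.0005] -0.66
[ 0.31  0.53 -0.26  2.05  0.24  0.58 -1.7 ]
```

>>> {"name": "servo_tool", "arguments": {
  "series": [
    {"delta_pos":[0.0004,0.0035,-0.0005],"spin":-0.11},
    {"delta_pos":[0.0012,0.0072,-0.0007],"spin":-0.22},
    {"delta_pos":[0.0025,0.0111,-0.0009],"spin":-0.33},
    {"delta_pos":[0.0041,0.0149,-0.001],"spin":-0.44},
    {"delta_pos":[0.0061,0.0185,-0.0012],"spin":-0.55},
    {"delta_pos":[0.0085,0.0219,-0.0013],"spin":-0.66},
    {"delta_pos":[0.0113,0.025,-0.0015],"spin":-0.77},
    {"delta_pos":[0.0143,0.0277,-0.0016],"spin":-0.88},
    {"delta_pos":[0.0176,0.03,-0.0017],"spin":-0.99},
    {"delta_pos":[0.0176,0.03,-0.0017],"spin":-0.99}
  ]
}}

```text
t: 13.0
eef_pos: [0.5033, -0.0622, 0.06]
tool_rot: [2.745, -1.525, 0.002]
ft_force: [0.4, -4.6, -2.1]
opening: 0.074
grip_force: 39.3
```

```bash
python3 s.py
```

```text
13.0 [ 0.5033 -0.0622  0.06  ] [67.4 45.2] Fplate -4.5 1.1 -2.1 [-1.11 -0.21 -0.1 ] op 0.074 J7 -2.47 rot [ 2.745e+00 -1.525e+00  2.000e-03]
```

>>> {"name": "servo_tool", "arguments": {
  "series": [
    {"delta_pos":[0,0,0],"spin":0},
    {"delta_pos":[0,0,0],"spin":0},
    {"delta_pos":[0,0,0],"spin":0},
    {"delta_pos":[0,0,0],"spin":0},
    {"delta_pos":[0,0,0.02],"spin":0},
    {"delta_pos":[0,0,0.035],"spin":0},
    {"delta_pos":[0,0,0.035],"spin":0.12},
    {"delta_pos":[0,0,0.035],"spin":0.24},
    {"delta_pos":[0,0,0.035],"spin":0.36},
    {"delta_pos":[0,0,0.035],"spin":0.48},
    {"delta_pos":[0,0,0.035],"spin":0.6},
    {"delta_pos":[0,0,0.035],"spin":0.72}
  ],
  "grip": 45
}}

```text
t: 14.0
eef_pos: [0.5025, -0.0608, 0.0952]
tool_rot: [-3.111, 0.438, -0.0]
ft_force: [0.2, -0.6, 0.4]
opening: 0.451
grip_force: 0.0
```

>>> {"name": "servo_tool", "arguments": {
  "series": [
    {"delta_pos":[0,0,0],"spin":0.12},
    {"delta_pos":[0,0,0],"spin":0.24},
    {"delta_pos":[0,0,0],"spin":0.36},
    {"delta_pos":[0,0,0],"spin":0.48},
    {"delta_pos":[0,0,0],"spin":0.6},
    {"delta_pos":[0,0,0],"spin":0.72},
    {"delta_pos":[0,0,0],"spin":0.84},
    {"delta_pos":[0,0,0],"spin":0.96},
    {"delta_pos":[0,0,0],"spin":1.08},
    {"delta_pos":[0,0,0],"spin":1.2},
    {"delta_pos":[0,0,0],"spin":1.32},
    {"delta_pos":[0,0,0],"spin":1.44}
  ]
}}

```text
t: 15.0
eef_pos: [0.5025, -0.061, 0.0952]
tool_rot: [2.628, 1.721, 0.0]
ft_force: [0.3, 0.1, -0.4]
opening: 0.448
grip_force: 0.0
```

>>> {"name": "servo_tool", "arguments": {
  "series": [
    {"delta_pos":[0,0,0],"spin":0.12},
    {"delta_pos":[0,0,0],"spin":0.24},
    {"delta_pos":[0,0,0],"spin":0.36},
    {"delta_pos":[0,0,0],"spin":0.48},
    {"delta_pos":[0,0,0],"spin":0.6},
    {"delta_pos":[0,0,0],"spin":0.72},
    {"delta_pos":[0,0,0],"spin":0.84},
    {"delta_pos":[0,0,0],"spin":0.96},
    {"delta_pos":[0,0,0],"spin":0.98},
    {"delta_pos":[0,0,0],"spin":0.98}
  ]
}}

```text
t: 15.83
eef_pos: [0.5024, -0.0611, 0.095]
tool_rot: [-1.519, -2.749, -0.001]
ft_force: [0.0, -0.4, 1.1]
opening: 0.451
grip_force: 0.0
```

```bash
python3 s.py; python3 - <<'E'
from h import *
im=snap("wrist","w9.png")
for n in("clamp_bolt","lever_nut","lever_knob","v_block"):
    for r in bot.trace("wrist",n)[:1]:
        ys,xs=np.nonzero(r["pixels"]);print(n,round(r["p"],2),r["xy"],r["pixels"].sum(),xs.min(),xs.max(),ys.min(),ys.max())
print(proj("wrist",[.5231,-.094,.08]),proj("wrist",[.5231+.06*np.cos(2.128),-.094+.06*np.sin(2.128),.073]))
cv2.imwrite("pics/w9b.png",cv2.resize(im[150:400,160:410,::-1],(600,600),interpolation=3))
E
```

```text
15.8333 [ 0.5024 -0.0611  0.095 ] [68.7 45.7] Fplate -0.4 0.1 1.1 [-0.01  0.04 -0.03] op 0.451 J7 -0.03 rot [-1.519e+00 -2.749e+00 -1.000e-03]
clamp_bolt 0.76 [280.7, 268.1] 2805 261 301 199 318
lever_nut 0.85 [25.8, 239.0] 1261 0 53 186 269
lever_knob 0.96 [282.5, 257.7] 2107 261 301 198 296
v_block 0.95 [304.8, 210.9] 9418 248 363 149 307
(np.float64(282.69538849068863), np.float64(311.9479137652754)) (np.float64(283.1379683258596), np.float64(215.36882551100982))
```

View pics/w9b.png

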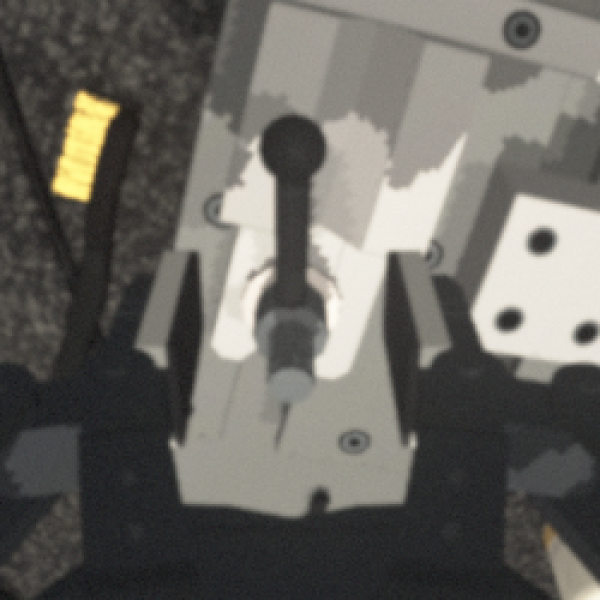

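>>> {"name": "servo_tool", "arguments": {
  "series": [
    {"delta_pos":[0,0,-0.02],"spin":0},
    {"delta_pos":[0,0,-0.0355],"spin":0},
    {"delta_pos":[0,0,-0.0355],"spin":0},
    {"delta_pos":[0,0,-0.0355],"spin":0}
  ]
}}

```text
t: 16.42
eef_pos: [0.5021, -0.0607, 0.0594]
tool_rot: [-1.517, -2.75, 0.001]
ft_force: [-0.2, 0.2, 0.6]
opening: 0.444
grip_force: 0.0
```

>>> {"name": "servo_tool", "arguments": {
  "series": [
    {"delta_pos":[0,0,0],"spin":0},
    {"delta_pos":[0,0,0],"spin":0},
    {"delta_pos":[0,0,0],"spin":0},
    {"delta_pos":[0,0,0],"spin":0},
    {"delta_pos":[0,0,0],"spin":0},
    {"delta_pos":[0,0,0],"spin":0},
    {"delta_pos":[0,0,0],"spin":0}
  ],
  "grip": 0,
  "grip_force": 40
}}

```text
t: 17.0
eef_pos: [0.5025, -0.0609, 0.06]
tool_rot: [1.517, 2.751, -0.0]
ft_force: [-2.5, 1.2, 5.7]
opening: 0.072
grip_force: 39.3
```

```bash
python3 s.py; python3 arc.py 2.132 .0385 .11 12 0|sed 's/np.float64//g'
```

```text
17.0 [ 0.5025 -0.0609  0.06  ] [68.8 45.6] Fplate 2.0 2.0 5.7 [-0.07  0.53 -0.06] op 0.072 J7 -0.08 rot [ 1.517  2.751 -0.   ]
[(0.0037), (0.0021), -0.0001] -0.11
[(0.0076), (0.0037), -0.0003] -0.22
[(0.0117), (0.0049), -0.0004] -0.33
[(0.0158), (0.0056), -0.0006] -0.44
[(0.0201), (0.0059), -0.0007] -0.55
[(0.0243), (0.0057), -0.0008] -0.66
[(0.0285), (0.0051), -0.001] -0.77
[(0.0326), (0.004), -0.0011] -0.88
[(0.0365), (0.0024), -0.0013] -0.99
[(0.0402), (0.0005), -0.0014] -1.1
[(0.0438), (-0.0019), -0.0015] -1.21
[(0.047), (-0.0047), -0.0017] -1.32
```

>>> {"name": "servo_tool", "arguments": {
  "series": [
    {"delta_pos":[0.0037,0.0021,0.0004],"spin":-0.11},
    {"delta_pos":[0.0076,0.0037,0.0002],"spin":-0.22},
    {"delta_pos":[0.0117,0.0049,0],"spin":-0.33},
    {"delta_pos":[0.0158,0.0056,-0.0001],"spin":-0.44},
    {"delta_pos":[0.0201,0.0059,-0.0002],"spin":-0.55},
    {"delta_pos":[0.0243,0.0057,-0.0003],"spin":-0.66},
    {"delta_pos":[0.0285,0.0051,-0.0005],"spin":-0.77},
    {"delta_pos":[0.0326,0.004,-0.0006],"spin":-0.88},
    {"delta_pos":[0.0365,0.0024,-0.0008],"spin":-0.99},
    {"delta_pos":[0.0402,0.0005,-0.0009],"spin":-1.1},
    {"delta_pos":[0.0438,-0.0019,-0.001],"spin":-1.21},
    {"delta_pos":[0.047,-0.0047,-0.0012],"spin":-1.32}
  ]
}}

```text
t: 18.0
eef_pos: [0.5497, -0.0652, 0.0591]
tool_rot: [-2.888, -1.236, -0.001]
ft_force: [-3.4, 1.1, 9.7]
opening: 0.073
grip_force: 39.7
```

```bash
python3 s.py; python3 arc.py 0.812 .0385 .11 12 0|sed 's/np.float64//g'
```

```text
18.0 [ 0.5497 -0.0652  0.0591] [49.8  2.1] Fplate 2.2 2.9 9.7 [ 0.14  0.78 -0.02] op 0.073 J7 -1.08 rot [-2.888e+00 -1.236e+00 -1.000e-03]
[(0.0029), (-0.0031), -0.0001] -0.11
[(0.0055), (-0.0065), -0.0003] -0.22
[(0.0076), (-0.0101), -0.0004] -0.33
[(0.0094), (-0.0139), -0.0006] -0.44
[(0.0107), (-0.018), -0.0007] -0.55
[(0.0116), (-0.0221), -0.0008] -0.66
[(0.012), (-0.0263), -0.001] -0.77
[(0.0119), (-0.0306), -0.0011] -0.88
[(0.0114), (-0.0348), -0.0013] -0.99
[(0.0104), (-0.0389), -0.0014] -1.1
[(0.009), (-0.0429), -0.0015] -1.21
[(0.0071), (-0.0467), -0.0017] -1.32
```

>>> {"name": "servo_tool", "arguments": {
  "series": [
    {"delta_pos":[0.0029,-0.0031,0.0006],"spin":-0.11},
    {"delta_pos":[0.0055,-0.0065,0.001],"spin":-0.22},
    {"delta_pos":[0.0076,-0.0101,0.001],"spin":-0.33},
    {"delta_pos":[0.0094,-0.0139,0.001],"spin":-0.44},
    {"delta_pos":[0.0107,-0.018,0.001],"spin":-0.55},
    {"delta_pos":[0.0116,-0.0221,0.001],"spin":-0.66},
    {"delta_pos":[0.012,-0.0263,0.001],"spin":-0.77},
    {"delta_pos":[0.0119,-0.0306,0.001],"spin":-0.88}
  ]
}}

```text
t: 18.67
eef_pos: [0.561, -0.0955, 0.0594]
tool_rot: [-3.139, 0.111, 0.002]
ft_force: [-3.5, 2.6, 3.2]
opening: 0.08
grip_force: 39.1
```

```bash
python3 s.py; python3 arc.py -0.068 .0385 .11 8 0|sed 's/np.float64//g'
```

```text
18.6667 [ 0.561  -0.0955  0.0594] [17.5  1. ] Fplate 3.5 2.5 3.2 [0.57 0.73 0.03] op 0.08 J7 -1.69 rot [-3.139e+00  1.110e-01  2.000e-03]
[(-0.0005), (-0.0042), -0.0001] -0.11
[(-0.0015), (-0.0083), -0.0003] -0.22
[(-0.0029), (-0.0123), -0.0004] -0.33
[(-0.0048), (-0.0161), -0.0006] -0.44
[(-0.007), (-0.0197), -0.0007] -0.55
[(-0.0097), (-0.023), -0.0008] -0.66
[(-0.0127), (-0.026), -0.001] -0.77
[(-0.016), (-0.0287), -0.0011] -0.88
```

>>> {"name": "servo_tool", "arguments": {
  "series": [
    {"delta_pos":[-0.0005,-0.0042,0],"spin":-0.11},
    {"delta_pos":[-0.0015,-0.0083,0],"spin":-0.22},
    {"delta_pos":[-0.0029,-0.0123,0],"spin":-0.33},
    {"delta_pos":[-0.0048,-0.0161,0],"spin":-0.44}
  ]
}}

```text
t: 19.0
eef_pos: [0.5562, -0.1113, 0.0593]
tool_rot: [-3.039, 0.793, 0.002]
ft_force: [-1.8, 2.4, 1.9]
opening: 0.075
grip_force: 39.0
```

```bash
python3 s.py; python3 arc.py -0.508 .0385 .11 5 0|sed 's/np.float64//g'
```

```text
19.0 [ 0.5562 -0.1113  0.0593] [ 4.  10.6] Fplate 2.8 0.9 1.9 [0.71 0.55 0.04] op 0.075 J7 -1.99 rot [-3.039e+00  7.930e-01  2.000e-03]
[(-0.0023), (-0.0036), -0.0001] -0.11
[(-0.0049), (-0.0069), -0.0003] -0.22
[(-0.0079), (-0.0099), -0.0004] -0.33
[(-0.0112), (-0.0125), -0.0006] -0.44
[(-0.0147), (-0.0148), -0.0007] -0.55
```

>>> {"name": "servo_tool", "arguments": {
  "series": [
    {"delta_pos":[-0.0023,-0.0036,0],"spin":-0.11},
    {"delta_pos":[-0.0049,-0.0069,0],"spin":-0.22},
    {"delta_pos":[-0.0079,-0.0099,0],"spin":-0.33},
    {"delta_pos":[-0.0112,-0.0125,0],"spin":-0.44},
    {"delta_pos":[-0.0147,-0.0148,0],"spin":-0.55}
  ]
}}

```text
t: 19.42
eef_pos: [0.5419, -0.1257, 0.0593]
tool_rot: [-2.709, 1.588, 0.002]
ft_force: [-0.4, 3.7, 1.6]
opening: 0.071
grip_force: 39.1
```

```bash
python3 s.py; python3 arc.py -1.058 .0385 .11 5 0|sed 's/np.float64//g'
```

```text
19.4167 [ 0.5419 -0.1257  0.0593] [-5.1 28.7] Fplate 3.7 -0.8 1.6 [1.03 0.27 0.18] op 0.071 J7 -2.37 rot [-2.709e+00  1.588e+00  2.000e-03]
[(-0.0038), (-0.0019), -0.0001] -0.11
[(-0.0078), (-0.0033), -0.0003] -0.22
[(-0.0119), (-0.0043), -0.0004] -0.33
[(-0.0161), (-0.0049), -0.0006] -0.44
[(-0.0203), (-0.0049), -0.0007] -0.55
```

>>> {"name": "servo_tool", "arguments": {
  "series": [
    {"delta_pos":[-0.004,-0.0012,0],"spin":-0.11},
    {"delta_pos":[-0.0081,-0.0023,0],"spin":-0.22},
    {"delta_pos":[-0.0122,-0.0033,0],"spin":-0.33},
    {"delta_pos":[-0.0164,-0.0039,0],"spin":-0.44}
  ]
}}

```text
t: 19.75
eef_pos: [0.5266, -0.13, 0.0595]
tool_rot: [-2.298, 2.14, -0.001]
ft_force: [2.4, 2.9, -1.5]
opening: 0.073
grip_force: 39.3
```

```bash
python3 s.py
```

```text
19.75 [ 0.5266 -0.13    0.0595] [-4.4 44.6] Fplate 2.0 -3.2 -1.5 [ 0.68 -0.5   0.3 ] op 0.073 J7 -2.67 rot [-2.298e+00  2.140e+00 -1.000e-03]
```

>>> {"name": "servo_tool", "arguments": {
  "series": [
    {"delta_pos":[-0.0042,0.0002,0],"spin":-0.11},
    {"delta_pos":[-0.0042,0.0002,0],"spin":-0.11}
  ]
}}

```text
t: 19.92
eef_pos: [0.5222, -0.13, 0.0595]
tool_rot: [-2.177, 2.263, -0.002]
ft_force: [1.9, 0.9, -0.7]
opening: 0.075
grip_force: 39.1
```

```bash
python3 s.py
```

```text
19.9167 [ 0.5222 -0.13    0.0595] [-3.  48.8] Fplate 0.2 -2.1 -0.7 [ 0.44 -0.41  0.12] op 0.075 J7 -2.75 rot [-2.177e+00  2.263e+00 -2.000e-03]
```

>>> {"name": "servo_tool", "arguments": {
  "series": [
    {"delta_pos":[0,0,0],"spin":0},
    {"delta_pos":[0,0,0],"spin":0},
    {"delta_pos":[0,0,0],"spin":0},
    {"delta_pos":[0,0,0],"spin":0},
    {"delta_pos":[0,0,0.02],"spin":0},
    {"delta_pos":[0,0,0.036],"spin":0},
    {"delta_pos":[0,0,0.036],"spin":0.12},
    {"delta_pos":[0,0,0.036],"spin":0.24},
    {"delta_pos":[0,0,0.036],"spin":0.36},
    {"delta_pos":[0,0,0.036],"spin":0.48},
    {"delta_pos":[0,0,0.036],"spin":0.6},
    {"delta_pos":[0,0,0.036],"spin":0.72}
  ],
  "grip": 45
}}

```text
t: 20.92
eef_pos: [0.5212, -0.1312, 0.0954]
tool_rot: [2.842, -1.338, -0.0]
ft_force: [0.4, -1.1, -1.0]
opening: 0.451
grip_force: 0.0
```

>>> {"name": "servo_tool", "arguments": {
  "series": [
    {"delta_pos":[0,0,0],"spin":0.12},
    {"delta_pos":[0,0,0],"spin":0.24},
    {"delta_pos":[0,0,0],"spin":0.36},
    {"delta_pos":[0,0,0],"spin":0.48},
    {"delta_pos":[0,0,0],"spin":0.6},
    {"delta_pos":[0,0,0],"spin":0.72},
    {"delta_pos":[0,0,0],"spin":0.84},
    {"delta_pos":[0,0,0],"spin":0.96},
    {"delta_pos":[0,0,0],"spin":1.08},
    {"delta_pos":[0,0,0],"spin":1.2},
    {"delta_pos":[0,0,0],"spin":1.32},
    {"delta_pos":[0,0,0],"spin":1.44}
  ]
}}

```text
t: 21.92
eef_pos: [0.5212, -0.1314, 0.0954]
tool_rot: [3.019, 0.868, -0.0]
ft_force: [0.2, -0.1, 0.2]
opening: 0.448
grip_force: 0.0
```

>>> {"name": "servo_tool", "arguments": {
  "series": [
    {"delta_pos":[0,0,0],"spin":0.12},
    {"delta_pos":[0,0,0],"spin":0.24},
    {"delta_pos":[0,0,0],"spin":0.36},
    {"delta_pos":[0,0,0],"spin":0.48},
    {"delta_pos":[0,0,0],"spin":0.6},
    {"delta_pos":[0,0,0],"spin":0.72},
    {"delta_pos":[0,0,0],"spin":0.84},
    {"delta_pos":[0,0,0],"spin":0.96},
    {"delta_pos":[0,0,0],"spin":0.98},
    {"delta_pos":[0,0,0],"spin":0.98}
  ]
}}

```text
t: 22.75
eef_pos: [0.5212, -0.1314, 0.0952]
tool_rot: [-2.264, -2.177, 0.0]
ft_force: [0.0, -0.1, -0.4]
opening: 0.448
grip_force: 0.0
```

```bash
python3 s.py; python3 - <<'E'
from h import *
im=snap("wrist","w10.png")
for n in("clamp_bolt","lever_knob","v_block","lever_nut"):
    for r in bot.trace("wrist",n)[:1]:
        m=r["pixels"];ys,xs=np.nonzero(m);print(n,round(r["p"],2),r["xy"],m.sum(),xs.min(),xs.max(),ys.min(),ys.max())
        if n!="v_block":
            for y in range(ys.min(),ys.max()+1,8):
                q=np.nonzero(m[y])[0];print(y,q.min(),q.max(),im[y,(q.min()+q.max())//2],end="; ")
            print()
print(proj("wrist",[.523,-.092,.083]),proj("wrist",[.523-.002,-.092-.06,.071]))
E
```

```text
22.75 [ 0.5212 -0.1314  0.0952] [-4.  50.1] Fplate -0.1 -0.0 -0.4 [-0.02  0.01 -0.02] op 0.448 J7 -0.33 rot [-2.264 -2.177  0.   ]
clamp_bolt 0.76 [71.7, 288.9] 2226 11 112 251 325
251 16 21 [33 30 32]; 259 11 26 [42 40 41]; 267 14 97 [77 73 66]; 275 30 104 [89 86 77]; 283 42 111 [115 109 100]; 291 51 108 [153  78  37]; 299 63 93 [148  74  28]; 307 64 93 [252 159  59]; 315 58 81 [167  85  33]; 323 59 68 [254 176  68]; 
lever_knob 0.97 [62.0, 288.7] 1361 11 95 251 317
251 16 21 [33 30 32]; 259 11 27 [42 40 43]; 267 15 34 [46 47 46]; 275 31 44 [39 38 39]; 283 41 81 [89 81 74]; 291 52 90 [155 113  92]; 299 62 94 [148  74  28]; 307 76 94 [152  80  37]; 315 76 81 [253 168  64]; 
v_block 0.67 [257.4, 101.5] 13546 186 327 18 213
lever_nut 0.97 [282.0, 212.8] 2421 261 305 148 290
148 276 288 [163 154 147]; 156 265 301 [68 68 66]; 164 261 305 [87 92 88]; 172 261 304 [70 69 67]; 180 263 302 [89 90 86]; Traceback (most recent call last):
  File "<stdin>", line 8, in <module>
    return umr_minimum(a, axis, None, out, keepdims, initial, where)
ValueError: zero-size array to reduction operation minimum which has no identity
```

>>> {"name": "servo_tool", "arguments": {
  "series": [
    {"delta_pos":[0,0.001,-0.02],"spin":0},
    {"delta_pos":[0,0.001,-0.0355],"spin":0},
    {"delta_pos":[0,0.001,-0.0355],"spin":0},
    {"delta_pos":[0,0.001,-0.0355],"spin":0}
  ]
}}

```text
t: 23.33
eef_pos: [0.5209, -0.1296, 0.0596]
tool_rot: [-2.261, -2.179, 0.002]
ft_force: [1.2, -0.1, 0.5]
opening: 0.448
grip_force: 0.0
```

>>> {"name": "servo_tool", "arguments": {
  "series": [
    {"delta_pos":[0,0,0],"spin":0},
    {"delta_pos":[0,0,0],"spin":0},
    {"delta_pos":[0,0,0],"spin":0},
    {"delta_pos":[0,0,0],"spin":0},
    {"delta_pos":[0,0,0],"spin":0},
    {"delta_pos":[0,0,0],"spin":0},
    {"delta_pos":[0,0,0],"spin":0}
  ],
  "grip": 0,
  "grip_force": 60
}}

```text
t: 23.92
eef_pos: [0.5223, -0.13, 0.0608]
tool_rot: [2.261, 2.179, 0.002]
ft_force: [0.9, -0.1, 6.5]
opening: 0.063
grip_force: 59.0
```

```bash
python3 s.py; python3 arc.py -1.6 .0385 .1 6 0|sed 's/np.float64//g'
```

```text
23.9167 [ 0.5223 -0.13    0.0608] [-3.  48.6] Fplate -0.4 -0.8 6.5 [-0.03 -0.09  0.08] op 0.063 J7 -0.37 rot [2.261e+00 2.179e+00 2.000e-03]
[(-0.0038), (0.0003), -0.0001] -0.1
[(-0.0076), (0.001), -0.0003] -0.2
[(-0.0113), (0.0021), -0.0004] -0.3
[(-0.0149), (0.0035), -0.0005] -0.4
[(-0.0183), (0.0053), -0.0006] -0.5
[(-0.0215), (0.0074), -0.0008] -0.6
```

>>> {"name": "servo_tool", "arguments": {
  "series": [
    {"delta_pos":[-0.0038,0.0003,0],"spin":-0.1},
    {"delta_pos":[-0.0076,0.001,0],"spin":-0.2},
    {"delta_pos":[-0.0113,0.0021,0],"spin":-0.3},
    {"delta_pos":[-0.0113,0.0021,0],"spin":-0.3}
  ]
}}

```text
t: 24.25
eef_pos: [0.5115, -0.128, 0.0609]
tool_rot: [2.564, 1.811, 0.004]
ft_force: [4.6, -1.1, 3.8]
opening: 0.063
grip_force: 59.2
```

```bash
python3 s.py
```

```text
24.25 [ 0.5115 -0.128   0.0609] [ 2.4 58.2] Fplate -2.5 -4.0 3.8 [-0.29 -0.71  0.07] op 0.063 J7 -0.61 rot [2.564 1.811 0.004]
```

>>> {"name": "servo_tool", "arguments": {
  "series": [
    {"delta_pos":[-0.0036,0.0014,0],"spin":-0.1},
    {"delta_pos":[-0.007,0.0032,0],"spin":-0.2},
    {"delta_pos":[-0.0102,0.0053,0],"spin":-0.3},
    {"delta_pos":[-0.0102,0.0053,0],"spin":-0.3}
  ]
}}

```text
t: 24.58
eef_pos: [0.5016, -0.1229, 0.0609]
tool_rot: [2.804, 1.41, 0.005]
ft_force: [4.2, -1.6, 4.2]
opening: 0.062
grip_force: 59.4
```

```bash
python3 s.py
```

```text
24.5833 [ 0.5016 -0.1229  0.0609] [10.3 66. ] Fplate -2.9 -3.5 4.2 [-0.42 -0.81  0.2 ] op 0.062 J7 -0.85 rot [2.804 1.41  0.005]
```

>>> {"name": "servo_tool", "arguments": {
  "series": [
    {"delta_pos":[-0.0031,0.0022,0],"spin":-0.1},
    {"delta_pos":[-0.0059,0.0048,0],"spin":-0.2},
    {"delta_pos":[-0.0084,0.0077,0],"spin":-0.3},
    {"delta_pos":[-0.0084,0.0077,0],"spin":-0.3}
  ]
}}

```text
t: 24.92
eef_pos: [0.4938, -0.1153, 0.0609]
tool_rot: [2.983, 0.975, 0.007]
ft_force: [4.1, -3.4, 3.6]
opening: 0.062
grip_force: 59.6
```

```bash
python3 s.py; python3 - <<'E'
from h import *
# z from lever: look at top/scene quickly for bolt masks
for c in("scene",):
    snap(c,"s11.png")
    for n in("clamp_bolt","lever_nut","v_block","spare_bolt","oil_bottle"):
        for r in bot.trace(c,n)[:2]:print(n,round(r["p"],2),r["xy"])
E
```

```text
24.9167 [ 0.4938 -0.1153  0.0609] [20. 71.] Fplate -4.5 -2.8 3.6 [-0.58 -1.07  0.25] op 0.062 J7 -1.08 rot [2.983 0.975 0.007]
clamp_bolt 0.63 [289.3, 219.4]
clamp_bolt 0.5 [381.5, 236.0]
lever_nut 0.7 [288.1, 218.6]
lever_nut 0.51 [384.5, 237.6]
v_block 0.61 [278.6, 235.1]
spare_bolt 0.72 [250.5, 223.0]
spare_bolt 0.6 [275.8, 181.3]
oil_bottle 0.6 [244.4, 177.6]
oil_bottle 0.58 [281.9, 233.8]
```

>>> {"name": "servo_tool", "arguments": {
  "series": [
    {"delta_pos":[-0.0022,0.0025,0],"spin":-0.1},
    {"delta_pos":[-0.0043,0.0055,0],"spin":-0.2},
    {"delta_pos":[-0.0043,0.0055,0],"spin":-0.2},
    {"delta_pos":[-0.0043,0.0055,0],"spin":-0.2}
  ]
}}

```text
t: 25.55
eef_pos: [0.49, -0.1093, 0.0608]
tool_rot: [3.065, 0.682, 0.008]
ft_force: [6.8, -0.7, 4.5]
opening: 0.062
grip_force: 59.8
```

```bash
python3 s.py
```

```text
25.55 [ 0.49   -0.1093  0.0608] [26.9 72.8] Fplate -2.8 -6.3 4.5 [-0.26 -1.22  0.26] op 0.062 J7 -1.24 rot [3.065 0.682 0.008]
```

>>> {"name": "servo_tool", "arguments": {
  "series": [
    {"delta_pos":[0,0,0],"spin":0},
    {"delta_pos":[0,0,0],"spin":0},
    {"delta_pos":[0,0,0],"spin":0},
    {"delta_pos":[0,0,0],"spin":0},
    {"delta_pos":[0,0,0.02],"spin":0},
    {"delta_pos":[-0.03,-0.012,0.05],"spin":0},
    {"delta_pos":[-0.06,-0.024,0.08],"spin":0},
    {"delta_pos":[-0.06,-0.024,0.08],"spin":0},
    {"delta_pos":[-0.06,-0.024,0.08],"spin":0}
  ],
  "grip": 60
}}

```text
t: 26.3
eef_pos: [0.426, -0.1345, 0.1413]
tool_rot: [3.067, 0.672, 0.002]
ft_force: [0.2, -0.2, -0.0]
opening: 0.6
grip_force: 0.0
```

```bash
python3 s.py; python3 - <<'E'
from h import *
im=snap("wrist","w12.png");print(edgefit("wrist",im,np.array([.568,-.1115,1.888])))
for n in("clamp_bolt","lever_knob","v_block","lever_nut"):
    for r in bot.trace("wrist",n)[:1]:
        m=r["pixels"];ys,xs=np.nonzero(m);print(n,round(r["p"],2),r["xy"],m.sum(),xs.min(),xs.max(),ys.min(),ys.max())
        if n in("clamp_bolt","lever_nut"):
            for y in range(ys.min(),ys.max()+1,6):
                q=np.nonzero(m[y])[0]
                if len(q):print(y,q.min(),q.max(),int(im[y,(q.min()+q.max())//2].mean()),end="; ")
            print()
h=3.58
print("pred stud",proj("wrist",[.523,-.092,.084]),"ball",proj("wrist",[.523+.06*np.cos(h),-.092+.06*np.sin(h),.071]),"flange",proj("wrist",[.523,-.092,.043]))
t=snap("top")
for n in("clamp_bolt","lever_knob","spare_bolt","setup_block"):
    for r in bot.trace("top",n)[:1]:print(n,round(r["p"],2),r["xy"])
E
```

```text
26.3 [ 0.426  -0.1345  0.1413] [ 23.2 141.4] Fplate -0.2 -0.1 -0.0 [ 0.01 -0.08 -0.01] op 0.6 J7 -1.1 rot [3.067e+00 6.720e-01 2.000e-03]
(array([ 0.56755306, -0.1085878 ,  1.88754095]), np.float64(0.467632033139754), 111)
clamp_bolt 0.8 [297.0, 316.4] 2106 231 319 277 339
277 307 310 75; 283 289 317 124; 289 287 318 105; 295 288 314 192; 301 291 319 102; 307 291 319 115; 313 287 317 133; 319 265 316 59; 325 234 313 58; 331 231 313 78; 337 233 245 54; 
lever_knob 0.91 [286.8, 319.4] 1215 230 319 295 339
v_block 0.57 [222.7, 59.0] 8836 163 322 20 99
lever_nut 0.83 [288.6, 316.3] 1303 231 319 293 339
293 302 302 118; 299 292 318 166; 305 289 319 102; 311 289 318 159; 317 276 317 125; 323 237 285 41; 329 231 265 61; 335 232 247 67; 
pred stud (np.float64(285.79164730222686), np.float64(60.726108051697)) ball (np.float64(286.0131014093754), np.float64(154.44309423911852)) flange (np.float64(285.0710359822892), np.float64(66.5998315406328))
clamp_bolt 0.39 [281.9, 224.6]
spare_bolt 0.66 [332.4, 172.3]
setup_block 0.71 [265.9, 197.1]
```

```bash
python3 - <<'E'
from h import *
im=cv2.imread("pics/w12.png");g=cv2.GaussianBlur(cv2.cvtColor(im,cv2.COLOR_BGR2GRAY),(0,0),.8)
for y in range(50,172,6):
    row=g[y,255:320];q=np.nonzero(row<75)[0]+255
    print(y,(q.min(),q.max(),len(q),int(np.median(q))) if len(q) else None,end="; ")
print()
snap("wrist")
for n in("clamp_bolt","lever_nut","lever_knob"):
    for r in bot.trace("wrist",n)[:4]:print(n,round(r["p"],2),r["xy"])
E
```

```text
50 None; 56 None; 62 None; 68 None; 74 None; 80 None; 86 (np.int64(282), np.int64(284), 3, 283); 92 (np.int64(283), np.int64(284), 2, 283); 98 (np.int64(283), np.int64(290), 5, 285); 104 (np.int64(283), np.int64(290), 5, 285); 110 (np.int64(283), np.int64(291), 7, 286); 116 (np.int64(257), np.int64(291), 11, 285); 122 (np.int64(256), np.int64(296), 32, 275); 128 (np.int64(255), np.int64(312), 48, 282); 134 (np.int64(255), np.int64(311), 45, 287); 140 (np.int64(255), np.int64(315), 56, 282); 146 (np.int64(255), np.int64(319), 65, 287); 152 (np.int64(277), np.int64(319), 40, 299); 158 (np.int64(278), np.int64(319), 42, 298); 164 (np.int64(255), np.int64(319), 44, 297); 170 (np.int64(255), np.int64(317), 60, 284); 
clamp_bolt 0.98 [288.0, 86.4]
clamp_bolt 0.7 [297.8, 320.4]
lever_nut 0.91 [289.9, 319.7]
lever_nut 0.82 [288.3, 103.1]
lever_knob 0.92 [291.7, 102.5]
lever_knob 0.8 [287.8, 320.7]
```

>>> {"name": "servo_tool", "arguments": {
  "series": [
    {"delta_pos":[0.03,0.012,-0.02],"spin":0},
    {"delta_pos":[0.063,0.0255,-0.042],"spin":0},
    {"delta_pos":[0.063,0.0255,-0.065],"spin":0},
    {"delta_pos":[0.063,0.0255,-0.081],"spin":0},
    {"delta_pos":[0.063,0.0255,-0.081],"spin":0},
    {"delta_pos":[0.063,0.0255,-0.081],"spin":0}
  ]
}}

```text
t: 27.5
eef_pos: [0.4895, -0.1076, 0.0584]
tool_rot: [-3.067, -0.676, 0.003]
ft_force: [-0.2, 0.1, 0.3]
opening: 0.601
grip_force: 0.0
```

>>> {"name": "servo_tool", "arguments": {
  "series": [
    {"delta_pos":[0,0,0],"spin":0},
    {"delta_pos":[0,0,0],"spin":0},
    {"delta_pos":[0,0,0],"spin":0},
    {"delta_pos":[0,0,0],"spin":0},
    {"delta_pos":[0,0,0],"spin":0},
    {"delta_pos":[0,0,0],"spin":0},
    {"delta_pos":[0,0,0],"spin":0},
    {"delta_pos":[0,0,0],"spin":0}
  ],
  "grip": 0,
  "grip_force": 60
}}

```text
t: 28.17
eef_pos: [0.4909, -0.1089, 0.0601]
tool_rot: [3.066, 0.675, 0.003]
ft_force: [-0.8, -2.7, 6.7]
opening: 0.062
grip_force: 58.8
```

```bash
cat >> s.py <<'E'
a=np.arctan2(o["tool_rot"][1],o["tool_rot"][0]);h=2*a+np.pi
C=np.array([.523,-.092]);d=o["eef_pos"][:2]-C
print("heading",(h+np.pi)%(2*np.pi)-np.pi,"r",np.hypot(*d),"ang",np.arctan2(d[1],d[0]),"Mz stud",o["torque"][2]+d[0]*F[1]-d[1]*F[0])
E
python3 s.py;python3 arc.py -2.7 .038 .1 4 0|sed 's/np.float64//g'
```

```text
28.1667 [ 0.4909 -0.1089  0.0601] [27.  71.7] Fplate -2.3 1.6 6.7 [-0.69  0.12  0.29] op 0.062 J7 -1.25 rot [3.066e+00 6.750e-01 3.000e-03]
heading -2.708350244694352 r 0.03625726318382792 ang -2.657245231504221 Mz stud 0.3649488286600397
[(-0.0014), (0.0035), -0.0001] -0.1
[(-0.0025), (0.0071), -0.0003] -0.2
[(-0.0033), (0.0109), -0.0004] -0.3
[(-0.0036), (0.0147), -0.0005] -0.4
```

>>> {"name": "servo_tool", "arguments": {
  "series": [
    {"delta_pos":[-0.0014,0.0035,0],"spin":-0.1},
    {"delta_pos":[-0.0025,0.0071,0],"spin":-0.2},
    {"delta_pos":[-0.0033,0.0109,0],"spin":-0.3},
    {"delta_pos":[-0.0033,0.0109,0],"spin":-0.3},
    {"delta_pos":[-0.0033,0.0109,0],"spin":-0.3},
    {"delta_pos":[-0.0033,0.0109,0],"spin":-0.3}
  ]
}}

```text
t: 28.67
eef_pos: [0.4876, -0.0982, 0.0601]
tool_rot: [3.133, 0.209, 0.003]
ft_force: [-0.2, -4.5, 7.1]
opening: 0.062
grip_force: 58.8
```

```bash
python3 s.py
```

```text
28.6667 [ 0.4876 -0.0982  0.0601] [38.1 71.5] Fplate -4.2 1.6 7.1 [-0.85  0.2   0.24] op 0.062 J7 -1.49 rot [3.133e+00 2.090e-01 3.000e-03]
heading -3.0085081798623525 r 0.035913822939770024 ang -2.9672011262954916 Mz stud 0.39683364193407633
```

>>> {"name": "servo_tool", "arguments": {
  "series": [
    {"delta_pos":[0,0,0],"spin":0},
    {"delta_pos":[0,0,0],"spin":0},
    {"delta_pos":[0,0,0],"spin":0},
    {"delta_pos":[0,0,0],"spin":0},
    {"delta_pos":[0,0,0.02],"spin":0},
    {"delta_pos":[-0.02,0,0.06],"spin":0},
    {"delta_pos":[-0.03,0,0.1],"spin":0},
    {"delta_pos":[-0.04,0,0.13],"spin":0},
    {"delta_pos":[-0.04,0,0.13],"spin":0},
    {"delta_pos":[-0.04,0,0.13],"spin":0},
    {"delta_pos":[-0.04,0,0.13],"spin":0}
  ],
  "grip": 60
}}

```text
t: 29.58
eef_pos: [0.4467, -0.0968, 0.1886]
tool_rot: [-3.135, -0.21, 0.0]
ft_force: [0.4, -0.7, -0.2]
opening: 0.598
grip_force: 0.0
```

```bash
python3 s.py; python3 - <<'E'
from h import *
B=[((-30,-26,53),(-30,-13,53)),((-30,13,53),(-30,26,53)),((-28,-28,53),(25,-28,53)),((-28,28,53),(25,28,53)),((-80,-22,41),(-34,-22,41)),((-80,22,41),(-34,22,41))]
for cam in("wrist","top"):
    im=snap(cam,"f_"+cam+".png")
    p,m,n=edgefit(cam,im,np.array([.568,-.1115,1.889]));print(cam,p,m,n)
    w=T(p,(87,36,0));q,m,n=edgefit(cam,im,np.array([w[0],w[1],p[2]]),B,w=4);print("block in plate",inv(p,q[:2]),q[2]-p[2],m,n)
    for k in("spare_bolt","oil_bottle","clamp_bolt"):
        for r in bot.trace(cam,k)[:2]:print(k,round(r["p"],2),r["xy"])
    if cam=="wrist":
        for z in(.043,.084):
            print("stud seat pred px",proj(cam,T(p,(32,36,z*1e3))))
E
```

```text
29.5833 [ 0.4467 -0.0968  0.1886] [ 52.4 109.9] Fplate -0.8 -0.2 -0.2 [ 0.03  0.01 -0.  ] op 0.598 J7 -1.4 rot [-3.135 -0.21   0.   ]
heading -3.007928356000174 r 0.07646763039719376 ang -3.0784310478979404 Mz stud 0.055148263240347835
wrist [ 0.56663324 -0.11118061  1.88886966] 0.8863970832945784 144
block in plate [88.2698197  36.07462177] -0.0002917781810773956 0.2567482598523957 146
spare_bolt 0.58 [407.7, 10.2]
spare_bolt 0.17 [289.5, 127.5]
clamp_bolt 0.93 [289.8, 118.4]
clamp_bolt 0.84 [316.8, 320.0]
stud seat pred px (np.float64(288.32475953923193), np.float64(103.37209760894602))
stud seat pred px (np.float64(289.32860606954625), np.float64(104.87918929198214))
top [ 0.56724056 -0.11136216  1.89436313] 0.26093470113602363 191
block in plate [88.44881697 39.94128508] 0.10338227195225125 0.8772551633117589 59
spare_bolt 0.68 [331.7, 170.6]
oil_bottle 0.77 [309.3, 136.9]
clamp_bolt 0.53 [340.8, 311.8]
```

```bash
python3 -c "
from station import bot
print(bot.sign_off())"
```

```text
the job is handed in; nothing more can be done
None
```

I handed the job in at about 29.6 s. The V-block measured home (plate x about 88 mm) with the stud in its notch, and the lever was resisting at about 0.4 N·m when released. I couldn't check the head's squareness or the nut's press on the foot directly, and no verdict was returned.

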